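# Rack the claim discs and step the guard bar in front of them

## Task

Stand every wooden claim disc from the leaning stand upright in the tine rack, one to a gap. Then bring the steel guard bar to the rack by stepping it end over end three times, pivoting on alternate ball ends and beginning with the end nearer the rack: stand it up on that end, lay it down gently the other way towards the rack, and so on; one ball always stays on the counter, and the bar is never carried or left to topple. It must finish lying with its balls on the two round rubber spots in front of the rack (sliding it flat is only for straightening), with the pin tin and the thread spool left where they are.

Things in the scene. Friction and masses are not known exactly. Their poses are not given: they have to be found in the camera images.
- disc_0: flat round wooden claim disc, 66 mm across, 8 mm thick, 50 g; two to four of disc_0..disc_3 are there (absent: None). Origin at its centre, own z = the disc's axis. It starts on edge in the leaning stand, its plane 20 degrees from upright with the top away from the robot; take it by the upper 20 mm of its rim, across the thickness
- disc_1: flat round wooden claim disc, 66 mm across, 8 mm thick, 50 g; two to four of disc_0..disc_3 are there (absent: None). Origin at its centre, own z = the disc's axis. It starts on edge in the leaning stand, its plane 20 degrees from upright with the top away from the robot; take it by the upper 20 mm of its rim, across the thickness
- disc_2: flat round wooden claim disc, 66 mm across, 8 mm thick, 50 g; two to four of disc_0..disc_3 are there (absent: None). Origin at its centre, own z = the disc's axis. It starts on edge in the leaning stand, its plane 20 degrees from upright with the top away from the robot; take it by the upper 20 mm of its rim, across the thickness
- disc_3: flat round wooden claim disc, 66 mm across, 8 mm thick, 50 g; two to four of disc_0..disc_3 are there (absent: None). Origin at its centre, own z = the disc's axis. It starts on edge in the leaning stand, its plane 20 degrees from upright with the top away from the robot; take it by the upper 20 mm of its rim, across the thickness
- stand: fixed wooden leaning stand, 75 x 296 x 40 mm; own y along it, own x away from the robot, origin at its underside's centre; places at y = -105, -35, 35, 105 mm. A disc in it has its centre 38 mm above the counter and leans 20 degrees to own +x on a 6 mm steel rail whose top is 41 mm high; the upper 25 mm of the disc's plane is free on both faces
- rack: fixed tine rack, base 70 (x) x 155 (y) x 8 mm, origin at its underside's centre, front to own -x. Eight rows of two 4 mm tines (tops at z = 47 mm, x = -24 and 24) leave seven gaps, 14 mm clear, at y = -54 to 54 in steps of 18 mm. A disc stands in a gap, axis along own y, centre at x = 0, z = 42 mm, on two cross rails. Every second gap leaves room for fingers. Two rubber spots lie in front
- seat_left (a point): middle of the left rubber spot (40 mm across), 85 mm in front of the rack's origin and 60 mm to own +y, given at the height of a ball's centre (13 mm)
- seat_right (a point): middle of the right rubber spot, 85 mm in front of the rack's origin and 60 mm to own -y, at 13 mm
- bar: steel guard bar, 0.3 kg: body 96 long, 18 wide (own y), 26 mm high (own z), a 26 mm ball at each end, ball centres 120 mm apart. Origin at its middle, own x from end_a to end_b. A ball pinched lightly (7 N) across own y swivels between the fingers and the bar follows it in an arc over the other ball, which rolls along the counter meanwhile, up to 41 mm a half turn. Starts lying left of the rack's front
- end_a (a point): centre of the ball that starts farther from the rack (13 mm high when the bar lies)
- end_b (a point): centre of the ball that starts nearer the rack: the first pivot
- pin_tin: round pin tin, 60 mm across, 21 mm high, a bystander behind the stand and the rack; origin under its centre
- thread_spool: thread spool, 29 mm across, 47 mm high, a bystander to the right in front; origin under its centre
Things that resemble listed ones, but are neither listed nor needed, are in the scene too. There is more than one size of the bar; the one meant has the size given above.

How it is judged (in metres and radians):
On the way, in this order (a step that is already met when the one before it is completed fails the run):
1. every disc stands upright in a gap of the rack (x of disc_0 in the frame of rack between -0.012 and 0.012 m and y of disc_0 in the frame of rack between -0.066 and 0.066 m and z of disc_0 in the frame of rack between 0.037 and 0.047 m and angle between the z axis of each of disc_0, disc_1, disc_2, disc_3 and the y axis of rack, either way round below 0.3 rad and linear speed of each of disc_0, disc_1, disc_2, disc_3 below 0.03 m/s and x of disc_1 in the frame of rack between -0.012 and 0.012 m and y of disc_1 in the frame of rack between -0.066 and 0.066 m and z of disc_1 in the frame of rack between 0.037 and 0.047 m and x of disc_2 in the frame of rack between -0.012 and 0.012 m and y of disc_2 in the frame of rack between -0.066 and 0.066 m and z of disc_2 in the frame of rack between 0.037 and 0.047 m and x of disc_3 in the frame of rack between -0.012 and 0.012 m and y of disc_3 in the frame of rack between -0.066 and 0.066 m and z of disc_3 in the frame of rack between 0.037 and 0.047 m), for 0.3 s.
2. the bar stands upright on end_b (height (world z) of end_a above 0.115 m and height (world z) of end_b below 0.03 m), for 0.1 s.
3. the bar lies turned over, end_a now leading towards the rack (height (world z) of each of end_a, end_b below 0.02 m and x of seat_right in the frame of bar below -0.05 m), for 0.2 s.
4. the bar stands upright on end_a (height (world z) of end_b above 0.115 m and height (world z) of end_a below 0.03 m), for 0.1 s.
5. the bar lies with end_b leading again (height (world z) of each of end_a, end_b below 0.02 m and x of seat_right in the frame of bar above 0.03 m), for 0.2 s.
6. the bar stands upright on end_b a second time (all of step 2), for 0.1 s.
At the end, for the whole second after the job is handed in: Every disc present stands in a rack gap (axis within 0.3 rad of the rack's y, centre within 12 mm of the rack's middle line and 37 to 47 mm high); the bar lies flat at rest with end_b's centre within 18 mm of the left spot's middle and end_a's within 18 mm of the right one's (all of step 1 and height (world z) of each of end_a, end_b below 0.02 m and horizontal distance between end_b and seat_left below 0.018 m and horizontal distance between end_a and seat_right below 0.018 m and linear speed of bar below 0.03 m/s); the robot touches nothing.
It fails at once if the bar is carried: both balls off the counter (both centres above 35 mm) (height (world z) of each of end_a, end_b above 0.035 m).
It fails at once if the bar topples or is slammed down (turns faster than 9 rad/s while one end is still raised over 35 mm) (angular speed of bar above 9 rad/s and height (world z) of any of end_a, end_b above 0.035 m).
It fails at once if the pin tin or the thread spool is moved by more than 40 mm (distance of any of pin_tin, thread_spool from where it was at the start of the episode above 0.04 m).
Of disc_0, disc_1, disc_2, disc_3 only 2 to 4 are there at a start; the rules pass over those that are not, and their reading is None.
At some moment in a run one of bar may be knocked a few centimetres aside while the robot is not near it.
It also fails if it takes over 210 s, if anything falls off the work surface, if the arm or the gripper's body presses on something with over 40 N, if the wrist force passes 120 N, or if a joint passes its speed limit or range.

## Robot

A 6-joint arm with a two-finger parallel gripper is mounted at the origin on a cart in front of the work surface, level with it; the furniture and walls round the work are solid. World frame = base frame: x ahead of the robot, y to its left, z up, the work surface at z = 0. Lengths are in mm, angles in rad, forces in N, time in s.
With the tool pointing down it reaches from about 350 to 775 mm from the base axis. Payload 7.3 kg.
Tool frame: the origin (TCP) lies at the centre of the arm's flange, where the gripper is bolted on; the fingertips stand 178 mm ahead of it and the grasp point (between the pads) lies 159 mm ahead of it; z points along the fingers, y is the direction in which the jaws open and shut (so a half turn about z gives the same grasp; the last joint's range is limited). The gripper opens to 92 mm and grips with 3 to 60 N. Pads are 19 mm wide; open, the fingers measure 130 mm over their backs; the gripper's body (75 mm by 190 mm) begins 47 mm behind the grasp point.
Start: joints at [-1.281, 0.342, 1.524, -0, 1.275, -0.146], TCP at [221.64, -475.924, 404.741] pointing down, gripper open.
Joint ranges: [-2.53, 2.53], [-0.77, 2.02], [0.04, 2.7], [-1, 4.14], [0.28, 2.66], [-3.11, 3.11]. Speed limits (rad/s): [2.57, 2.57, 3.14, 3.14, 3.14, 3.14].

## Interface

Orientations are given as [roll, pitch, yaw] about the fixed x, y, z axes, in that order (R = Rz(yaw) Ry(pitch) Rx(roll)).
In Python, from plant import get_obs, capture, close_job gives the robot as it stands. The module is installed in compiled form; this text tells all that it offers.
- The arm moves only by the shell command python3 -m pendant 'ROWS'. ROWS is JSON, a list of rows, each a list of 3 entries, a list of its own where there are three numbers: the shift along the tool's x, y, z in m, then the turn, a rotation vector about the tool's x, y, z in rad, then the finger opening in m, from 0 to 0.0918. In form: [[[tx, ty, tz], [wx, wy, wz], fingers], ...]. A call has 1 to 10 rows; each row is the pose to reach, as a shift and turn from the pose commanded when the call began, along the tool's axes at that moment; what a row does not reach only later rows make up. A row lasts 1/12 s, in which the tool goes at most 41.7 mm and 7.16 degrees, less where a joint would pass 70% of its speed; a pose out of reach is approached as far as the arm can. A call with a gripper value outside its range is refused whole. The fingers move at their own pace and stop on an object; the grip force is fixed at half the most. Time passes only in rows, so rows that repeat a pose let the fingers close. It gives the time, the measured TCP pose, the force and the opening at its end, in the units of the state.
- get_obs(): the state, without advancing time (a new reading comes with each control period).
- capture(name): name is "scene" or "top" or "wrist"; returns a dict with "color" (480x640x3 uint8, red, green, blue), "mtx" (3x3 intrinsics, pixels), "rvec" (rotation vector, rad) and "tvec" (3), from world to camera coordinates, as OpenCV has them. Camera axes: x right, y down, z forward; pixel columns grow to the right and rows downward; lengths in mm; the calibration is good to about 2 mm. The wrist camera is an equidistant fisheye: a pixel r from the principal point sees the ray r / f radians off the axis. A picture is of the moment at which its call begins. There is no depth.
- close_job(): hands the job in, once; it reports no verdict.
The state is a dict: "time": time; "joint_positions": joint angles; "dq": joint speeds; "tau": joint torques, N m; "tool_pos": TCP position; "tcp_rot": TCP orientation; "contact_force": force on the tool from outside, world axes, zero at the start; "moment": the same for the moment, N m; "grip_width": finger opening in mm.
Only numpy, scipy, OpenCV 4.12 (cv2) and the standard library are available. Lean on these libraries where they do the work, as an engineer would, in place of code of your own. Each camera call takes 0.05 s, during which the arm holds its last target. There are 200 camera calls.

## Working session

There is one attempt and no reset: what is moved stays moved. The work goes in short steps, Python scripts to look and compute and a shell command to move; the robot and the scene stay as the last step left them, time stands still between calls to the robot, and variables do not carry over. Pictures are saved under pics/ and viewed, about 12 in all and at most 16, crops included, and the job is handed in when it is done.

```bash
mkdir -p pics; python3 - <<'E'
from plant import *
import cv2,numpy as np
o=get_obs();print({k:np.round(v,3).tolist() for k,v in o.items()})
for n in("scene","top"):
    c=capture(n);cv2.imwrite(f"pics/{n}0.png",c["color"][:,:,::-1]);print(n,c["mtx"].tolist(),np.ravel(c["rvec"]),np.ravel(c["tvec"]))
    np.savez(f"{n}.npz",**c)
E
```

```text
{'time': 0.0, 'joint_positions': [-1.281, 0.343, 1.525, -0.0, 1.275, -0.146], 'dq': [-0.0, 0.002, -0.001, -0.0, -0.0, -0.0], 'tau': [0.002, -43.124, -24.422, 0.072, 0.056, -0.0], 'tool_pos': [221.596, -475.798, 404.028], 'tcp_rot': [-3.14, -0.0, 0.436], 'contact_force': [0.96, 0.313, -0.503], 'moment': [0.005, -0.025, -0.022], 'grip_width': 91.671}
scene [[479.1431227208548, 0.0, 316.1147139443673], [0.0, 479.1431227208548, 241.66643556177948], [0.0, 0.0, 1.0]] [ 1.1276055  -2.34417392  1.05628377] [375.54478424 353.3483316  928.2450062 ]
top [[596.8035741414989, 0.0, 323.82222794770064], [0.0, 596.8035741414989, 234.28821328551047], [0.0, 0.0, 1.0]] [ 2.13300241 -2.12746452  0.19250946] [  20.5967858   586.87547324 1209.92007575]
```

View pics/top0.png

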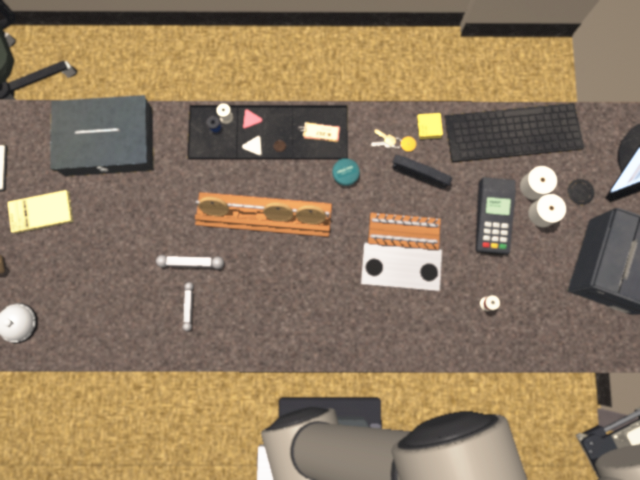

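View pics/scene0.png

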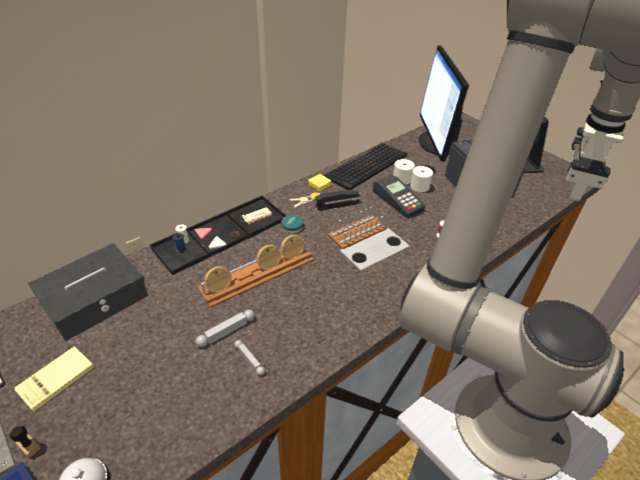

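```bash
cat > h.py <<'E'
import numpy as np,cv2
from plant import *
from scipy.spatial.transform import Rotation as Ro
def ray(c,uv,z):
    R=cv2.Rodrigues(c["rvec"])[0];t=np.ravel(c["tvec"]);C=-R.T@t
    d=R.T@np.linalg.inv(c["mtx"])@np.array([uv[0],uv[1],1.])
    return (C+d*(z-C[2])/d[2])
def proj(c,p):return cv2.projectPoints(np.float64([p]),c["rvec"],c["tvec"],c["mtx"],None)[0].ravel()
def circ(c,uv,r,mask):
    pass
def blobs(c,mask,box,z,amin=30):
    x0,y0,x1,y1=box;m=np.zeros(mask.shape,np.uint8);m[y0:y1,x0:x1]=mask[y0:y1,x0:x1]
    n,l,s,ce=cv2.connectedComponentsWithStats(m)
    for i in range(1,n):
        if s[i,4]>=amin: print(ce[i].round(1),s[i].tolist(),ray(c,ce[i],z).round(1))
E
python3 - <<'E'
from h import *
c=dict(np.load("top.npz"));im=c["color"];g=im.max(2)
R=cv2.Rodrigues(c["rvec"])[0];print("C",-R.T@np.ravel(c["tvec"]))
print("spots");blobs(c,(g<60).astype(np.uint8),(360,250,442,290),1)
print("plate");blobs(c,((im.min(2)>120)).astype(np.uint8),(355,240,450,295),0,200)
hsv=cv2.cvtColor(im,cv2.COLOR_RGB2HSV)
o=((hsv[...,1]>140)&(hsv[...,0]<16)&(hsv[...,2]>90)).astype(np.uint8)
print("stand/rack");blobs(c,o,(180,180,345,245),10,100);blobs(c,o,(360,205,450,255),8,30)
s=((im.min(2)>115)&(hsv[...,1]<50)).astype(np.uint8)
print("bars");blobs(c,s,(145,245,235,340),13)
for box,n in(((140,180,340,340),"a"),((340,180,500,320),"b")):
    x0,y0,x1,y1=box;k=4 if n=="a" else 5;cv2.imwrite(f"pics/c{n}.png",cv2.resize(im[y0:y1,x0:x1,::-1],None,fx=k,fy=k if n=="b" else 3.7,interpolation=cv2.INTER_CUBIC)[:600])
E
```

```text
C [ 364.54326677   25.86764107 1294.29235884]
spots
[373.9 266.9] [367, 261, 14, 13, 142] [524.  -87.3   1. ]
[428.7 271.9] [422, 266, 14, 13, 150] [ 513.5 -206.6    1. ]
plate
[401.  266.7] [360, 242, 83, 50, 2916] [ 524.7 -146.7    0. ]
stand/rack
[264.2 200.6] [199, 193, 132, 18, 647] [669.5 153.7  10. ]
[260.1 222.3] [196, 208, 134, 28, 1919] [620.7 161.7  10. ]
[403.9 230.1] [370, 222, 69, 17, 688] [ 604.5 -153.7    8. ]
[403.1 243.4] [369, 238, 69, 11, 243] [ 574.9 -151.2    8. ]
bars
[188.7 260.6] [155, 255, 68, 13, 703] [535.2 314.2  13. ]
[186.7 305.9] [182, 282, 11, 49, 401] [437.8 314.3  13. ]
```

View pics/ca.png

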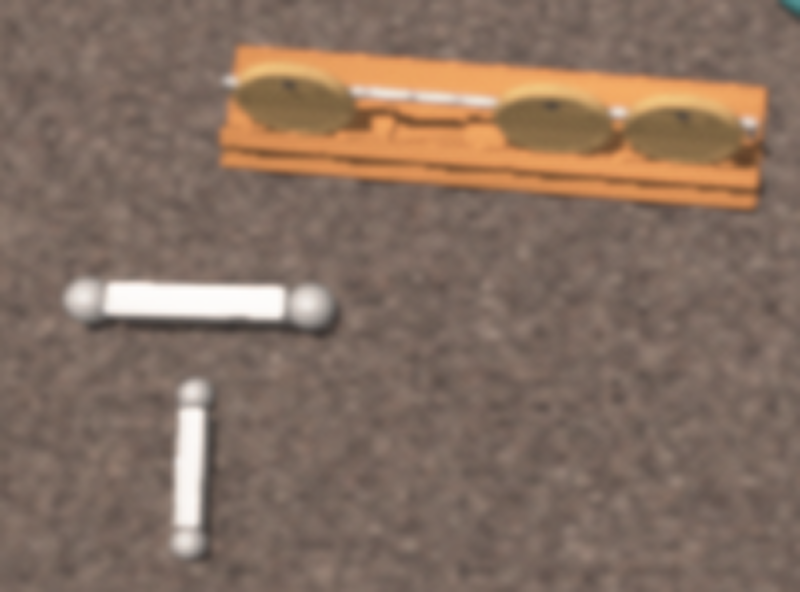

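View pics/cb.png

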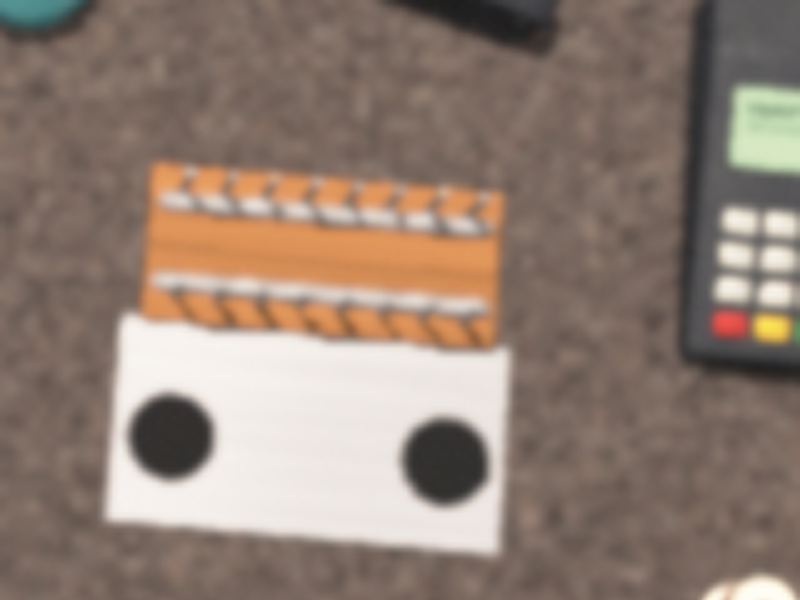

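```bash
cat >> h.py <<'E'
def tip(zdir,ydir):
    z=np.array(zdir,float);z/=np.linalg.norm(z);y=np.array(ydir,float);y-=z*(y@z);y/=np.linalg.norm(y)
    return np.c_[np.cross(y,z),y,z]
def go(g,R,off=159,o=None):
    """shift/turn from the present pose to put the point `off` mm ahead of the TCP at g"""
    o=o or get_obs();R0=Ro.from_euler('xyz',o["tcp_rot"]).as_matrix();p=np.array(g)-off*R[:,2]
    t=R0.T@(p-o["tool_pos"])/1000;w=Ro.from_matrix(R0.T@R).as_rotvec()
    print("t",t.round(4).tolist(),"w",w.round(3).tolist(),"rows>=",max(np.linalg.norm(t)/.0417,np.linalg.norm(w)/.125).round(1))
RY=-0.0877;RO=np.array([603.4,-154.4]);RX=np.array([np.cos(RY),np.sin(RY)]);RYV=np.array([-np.sin(RY),np.cos(RY)])
E
python3 - <<'E'
from h import *
c=dict(np.load("top.npz"))
L=ray(c,(140+225/4,180+82/3.7),38);r=ray(c,(140+752/4,180+123/3.7),38);print("rail",L,r,np.linalg.norm(L-r))
for q in((295,97),(553,117),(685,128)):print("disc",ray(c,(140+q[0]/4,180+q[1]/3.7),38))
d=(L-r)[:2];d/=np.linalg.norm(d);n=np.array([d[1],-d[0]]);print("y dir",d,"x",n)
for q in((219,165),(755,208)):print("front",ray(c,(140+q[0]/4,180+q[1]/3.7),0))
a=ray(c,(162,260.8),13);b=ray(c,(217.5,263),13);print("bar",a,b,np.linalg.norm(a-b))
E
```

```text
rail [658.95151518 297.49883142  38.        ] [635.37094128  13.19460939  38.        ] 285.2804482026908
disc [650.10693655 259.45277338  38.        ]
disc [638.61457177 120.28969047  38.        ]
disc [632.28992671  49.22196618  38.        ]
y dir [0.08265752 0.99657801] x [ 0.99657801 -0.08265752]
front [617.0476859  306.99652126   0.        ]
front [591.85281935  11.10481754   0.        ]
bar [534.56695489 371.70048759  13.        ] [530.10563836 251.6322791   13.        ] 120.15106340258778
```

```bash
cat >> h.py <<'E'
SX=np.array([0.9966,-0.0827]);t20=np.radians(20)
U=np.array([*(SX*np.sin(t20)),np.cos(t20)]);N=np.array([*(SX*np.cos(t20)),-np.sin(t20)])
RS=tip(-U,N);RR=tip([0,0,-1],[-RYV[0],-RYV[1],0])
D=[np.array([649,259.5,38]),np.array([637.5,120.3,38]),np.array([631.5,49.2,38])]
E
python3 - <<'E'
from h import *
go(D[2]+U*112,RS);print(RS.round(2).tolist())
E
```

```text
t [0.6737, -0.2568, 0.1119] w [0.315, -0.184, -1.041] rows>= 17.5
[[0.08, 0.94, -0.34], [1.0, -0.08, 0.03], [-0.0, -0.34, -0.94]]
```

```bash
python3 -m pendant '[[[0.07,-0.026,0.01],[0.03,-0.02,-0.1],0.04],[[0.14,-0.05,0.02],[0.06,-0.037,-0.21],0.04],[[0.2,-0.077,0.033],[0.09,-0.055,-0.31],0.04],[[0.27,-0.1,0.045],[0.12,-0.07,-0.42],0.04],[[0.34,-0.128,0.055],[0.155,-0.09,-0.52],0.04],[[0.34,-0.128,0.055],[0.155,-0.09,-0.52],0.04],[[0.34,-0.128,0.055],[0.155,-0.09,-0.52],0.04],[[0.34,-0.128,0.055],[0.155,-0.09,-0.52],0.04],[[0.34,-0.128,0.055],[0.155,-0.09,-0.52],0.04],[[0.34,-0.128,0.055],[0.155,-0.09,-0.52],0.04]]'; python3 -c "
from h import *
go(D[2]+U*112,RS)"
```

```text
time: 0.93
tool_pos: [478.7, -212.0, 348.3]
tcp_rot: [-2.969, 0.044, 0.966]
contact_force: [-1.3, 1.0, -0.1]
grip_width: 40.1
t [0.3501, 0.0637, 0.0297] w [0.161, -0.093, -0.516] rows>= 8.6
```

```bash
python3 -m pendant '[[[0.35,0.064,0.03],[0.161,-0.093,-0.516],0.04],[[0.35,0.064,0.03],[0.161,-0.093,-0.516],0.04],[[0.35,0.064,0.03],[0.161,-0.093,-0.516],0.04],[[0.35,0.064,0.03],[0.161,-0.093,-0.516],0.04],[[0.35,0.064,0.03],[0.161,-0.093,-0.516],0.04],[[0.35,0.064,0.03],[0.161,-0.093,-0.516],0.04],[[0.35,0.064,0.03],[0.161,-0.093,-0.516],0.04],[[0.35,0.064,0.03],[0.161,-0.093,-0.516],0.04],[[0.35,0.064,0.03],[0.161,-0.093,-0.516],0.04],[[0.35,0.064,0.03],[0.161,-0.093,-0.516],0.04]]'; python3 -c "
from h import *
go(D[2]+U*112,RS);go(D[2]+U*32,RS)"
```

```text
time: 1.77
tool_pos: [724.0, 39.6, 289.8]
tcp_rot: [-2.791, 0.001, 1.488]
contact_force: [0.8, 0.5, -0.7]
grip_width: 40.0
t [0.0019, -0.0013, -0.0025] w [-0.002, 0.001, -0.001] rows>= 0.1
t [0.002, -0.0011, 0.0775] w [-0.002, 0.001, -0.001] rows>= 1.9
```

```bash
python3 -m pendant '[[[0.002,-0.001,0.03],[0,0,0],0.04],[[0.002,-0.001,0.055],[0,0,0],0.04],[[0.002,-0.001,0.077],[0,0,0],0.04],[[0.002,-0.001,0.077],[0,0,0],0.04],[[0.002,-0.001,0.077],[0,0,0],0.04]]'; python3 -c "
from h import *
go(D[2]+U*32,RS)
a=capture('wrist')['color'];b=capture('scene')['color'];print(capture('wrist')['mtx'])
b=cv2.resize(b[200:320,180:380],(640,384));a=cv2.resize(a[:,:],None,fx=.0+.25*1,fy=.25) if 0 else a
cv2.imwrite('pics/w1.png',cv2.resize(np.vstack([cv2.resize(a[120:480],(640,360)),b])[...,::-1],(516,600)))"
```

```text
time: 2.18
tool_pos: [695.1, 38.9, 220.5]
tcp_rot: [-2.79, 0.003, 1.483]
contact_force: [0.6, -0.1, 0.5]
grip_width: 40.1
t [0.005, 0.0021, 0.0024] w [-0.003, 0.001, -0.006] rows>= 0.1
[[371.64829954   0.         319.32572554]
 [  0.         371.64829954 228.21735896]
 [  0.           0.           1.        ]]
```

View pics/w1.png

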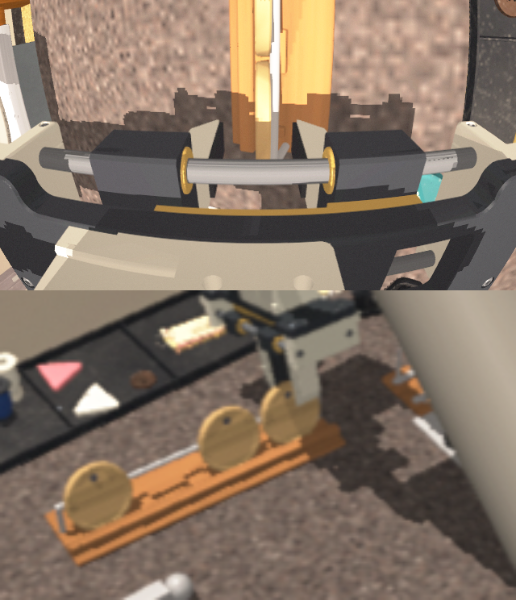

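```bash
python3 -m pendant '[[[0.005,0.001,0.002],[0,0,0],0.04],[[0.005,0.001,0.002],[0,0,0],0.02],[[0.005,0.001,0.002],[0,0,0],0.0],[[0.005,0.001,0.002],[0,0,0],0.0],[[0.005,0.001,0.002],[0,0,0],0.0],[[0.005,0.001,0.002],[0,0,0],0.0]]'; python3 -c "
from h import *
go(D[2]+U*32,RS)"
```

```text
time: 2.83
tool_pos: [696.2, 44.6, 218.9]
tcp_rot: [-2.793, 0.003, 1.483]
contact_force: [0.1, 0.6, 0.4]
grip_width: 11.5
t [-0.0008, 0.001, 0.0012] w [0.0, 0.001, -0.005] rows>= 0.0
```

```bash
python3 -m pendant '[[[0,0,0],[0,0,0],0.0],[[0,0,0],[0,0,0],0.0],[[0,0,0],[0,0,0],0.0],[[0,0,-0.015],[0,0,0],0.0],[[0,0,-0.035],[0,0,0],0.0],[[0,0,-0.06],[0,0,0],0.0],[[0,0,-0.09],[0,0,0],0],[[0,0,-0.09],[0,0,0],0]]'; python3 -c "
from h import *
def G(y):return np.array([*(RO+RYV*y/1),74.])
go(G(18)+[0,0,60],RR);print(RR.round(2).tolist())"
```

```text
time: 3.5
tool_pos: [728.2, 42.0, 309.8]
tcp_rot: [-2.802, 0.002, 1.483]
contact_force: [2.1, -1.3, 0.4]
grip_width: 7.9
t [-0.1885, -0.0953, 0.0519] w [-0.265, 0.268, 1.554] rows>= 12.8
[[1.0, -0.09, 0.0], [-0.09, -1.0, 0.0], [0.0, 0.0, -1.0]]
```

```bash
python3 -m pendant '[[[-0.02,-0.01,0],[-0.02,0.02,0.12],0],[[-0.04,-0.02,0],[-0.04,0.04,0.24],0],[[-0.06,-0.03,0],[-0.06,0.06,0.36],0],[[-0.08,-0.04,0],[-0.08,0.08,0.48],0],[[-0.1,-0.05,0],[-0.1,0.1,0.6],0],[[-0.12,-0.06,0],[-0.12,0.12,0.72],0],[[-0.14,-0.07,0.01],[-0.14,0.14,0.84],0],[[-0.16,-0.08,0.02],[-0.16,0.16,0.96],0],[[-0.18,-0.09,0.02],[-0.18,0.18,1.08],0],[[-0.19,-0.095,0.02],[-0.19,0.19,1.12],0]]'; cat >>h.py <<'E'
def G(y,dz=0,dx=0):return np.array([*(RO+RYV*y+RX*dx),74.+dz])
E
python3 -c "
from h import *
go(G(-18,45),RR)"
```

```text
time: 4.33
tool_pos: [612.9, -140.5, 317.4]
tcp_rot: [-3.052, 0.07, 0.343]
contact_force: [0.3, -0.1, -0.2]
grip_width: 8.3
t [-0.0183, 0.0298, 0.0382] w [-0.073, 0.088, 0.427] rows>= 3.5
```

```bash
python3 -m pendant '[[[-0.01,0.015,0.01],[-0.036,0.044,0.21],0],[[-0.018,0.03,0.02],[-0.073,0.088,0.427],0],[[-0.018,0.03,0.038],[-0.073,0.088,0.427],0],[[-0.018,0.03,0.038],[-0.073,0.088,0.427],0],[[-0.018,0.03,0.038],[-0.073,0.088,0.427],0],[[-0.018,0.03,0.038],[-0.073,0.088,0.427],0]]'
python3 -c "
from h import *
go(G(-18,45),RR);go(G(-18,0),RR)
c=capture('scene');a=capture('wrist')['color']
b=cv2.resize(c['color'][180:280,300:430],(640,492));cv2.imwrite('pics/w2.png',cv2.resize(np.vstack([a[100:480],b])[...,::-1],(440,600)))"
```

```text
time: 4.83
tool_pos: [604.3, -170.3, 278.7]
tcp_rot: [-3.14, -0.001, -0.077]
contact_force: [0.1, 0.2, -0.3]
grip_width: 7.9
t [-0.0023, 0.0022, 0.0006] w [-0.002, -0.001, 0.011] rows>= 0.1
t [-0.0024, 0.0023, 0.0456] w [-0.002, -0.001, 0.011] rows>= 1.1
```

View pics/w2.png

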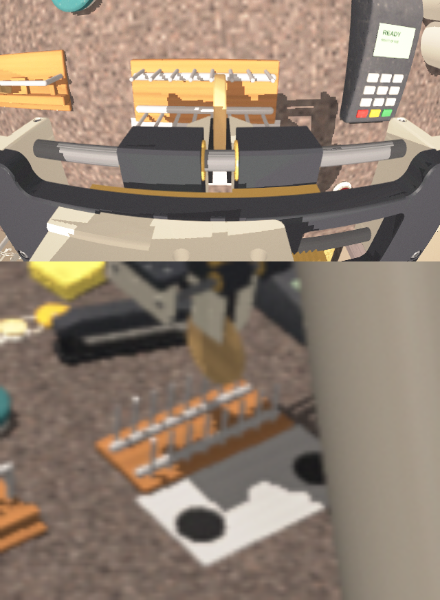

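```bash
python3 -m pendant '[[[-0.002,0.002,0],[0,0,0.011],0],[[-0.002,0.002,0],[0,0,0.011],0],[[-0.002,0.002,0.012],[0,0,0.011],0],[[-0.002,0.002,0.02],[0,0,0.011],0],[[-0.002,0.002,0.025],[0,0,0.011],0],[[-0.002,0.002,0.025],[0,0,0.011],0]]'
python3 -c "
from h import *
go(G(-18,0),RR)
a=capture('wrist')['color'];cv2.imwrite('pics/w3.png',cv2.resize(a[150:310,180:420,::-1],(720,480),interpolation=cv2.INTER_CUBIC))"
```

```text
time: 5.43
tool_pos: [601.6, -172.2, 251.9]
tcp_rot: [-3.139, 0.002, -0.091]
contact_force: [-0.8, 0.4, -0.8]
grip_width: 7.4
t [0.0003, 0.0002, 0.0189] w [-0.002, 0.002, -0.004] rows>= 0.5
```

View pics/w3.png

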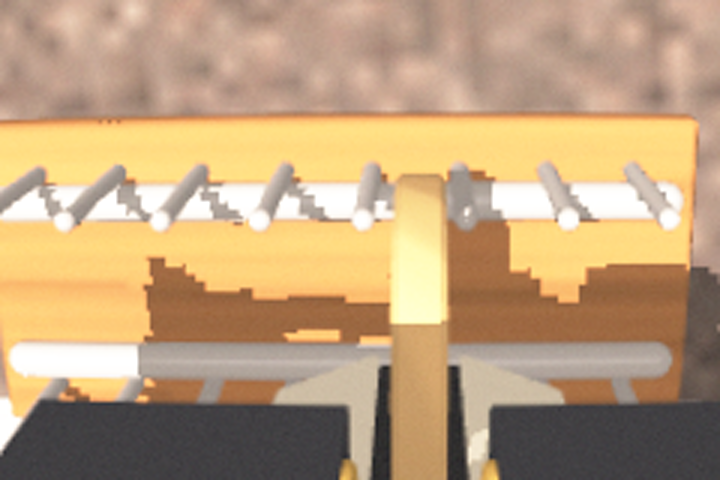

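```bash
python3 -m pendant '[[[0,0,0.01],[0,0,0],0],[[0,0,0.017],[0,0,0],0],[[0,0,0.0185],[0,0,0],0],[[0,0,0.0185],[0,0,0],0],[[0,0,0.0185],[0,0,0],0.018],[[0,0,0.0185],[0,0,0],0.018],[[0,0,0.0185],[0,0,0],0.018],[[0,0,-0.015],[0,0,0],0.018],[[0,0,-0.05],[0,0,0],0.02],[[0,0,-0.09],[0,0,0],0.04]]'
python3 -c "
from h import *
go(D[1]+U*112,RS)
a=capture('wrist')['color'];cv2.imwrite('pics/w4.png',cv2.resize(a[100:310,140:460,::-1],(640,420),interpolation=cv2.INTER_CUBIC))"
```

```text
time: 6.32
tool_pos: [601.5, -172.3, 342.7]
tcp_rot: [-3.139, 0.003, -0.092]
contact_force: [1.1, -1.1, -0.4]
grip_width: 23.2
t [0.102, -0.2953, 0.0506] w [0.268, -0.275, -1.562] rows>= 12.9
```

View pics/w4.png

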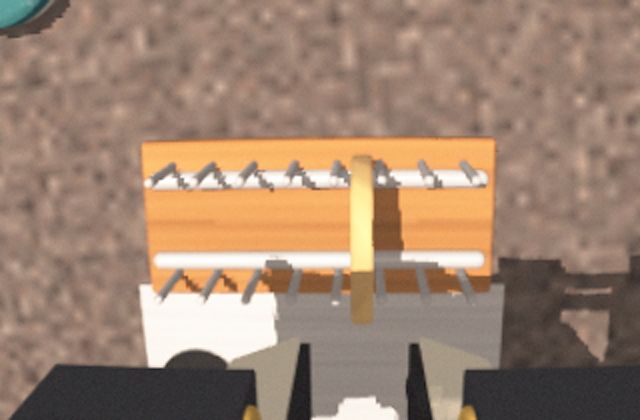

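```bash
python3 -m pendant '[[[0.008,-0.023,0.004],[0.02,-0.02,-0.12],0.04],[[0.016,-0.046,0.008],[0.04,-0.04,-0.24],0.04],[[0.024,-0.07,0.012],[0.06,-0.06,-0.36],0.04],[[0.032,-0.093,0.016],[0.08,-0.08,-0.48],0.04],[[0.04,-0.116,0.02],[0.1,-0.1,-0.6],0.04],[[0.048,-0.14,0.024],[0.12,-0.12,-0.72],0.04],[[0.056,-0.163,0.028],[0.14,-0.14,-0.84],0.04],[[0.064,-0.186,0.032],[0.16,-0.16,-0.96],0.04],[[0.072,-0.21,0.036],[0.18,-0.18,-1.08],0.04],[[0.08,-0.233,0.04],[0.2,-0.2,-1.18],0.04]]'
python3 -c "
from h import *
go(D[1]+U*112,RS)"
```

```text
time: 7.2
tool_pos: [703.2, 53.5, 303.0]
tcp_rot: [-2.878, 0.048, 1.108]
contact_force: [0.3, -0.0, 0.2]
grip_width: 39.9
t [0.0652, -0.0005, 0.0077] w [0.076, -0.069, -0.376] rows>= 3.1
```

```bash
python3 -m pendant '[[[0.03,0,0.004],[0.04,-0.035,-0.19],0.04],[[0.065,-0.0005,0.0077],[0.076,-0.069,-0.376],0.04],[[0.065,-0.0005,0.0077],[0.076,-0.069,-0.376],0.04],[[0.065,-0.0005,0.0077],[0.076,-0.069,-0.376],0.04],[[0.065,-0.0005,0.0077],[0.076,-0.069,-0.376],0.04],[[0.065,-0.0005,0.0077],[0.076,-0.069,-0.376],0.04]]'
python3 -c "
from h import *
go(D[1]+U*32,RS)"
```

```text
time: 7.7
tool_pos: [729.8, 110.1, 293.4]
tcp_rot: [-2.795, 0.002, 1.477]
contact_force: [-0.5, -0.2, -0.9]
grip_width: 39.8
t [0.0024, -0.0001, 0.0807] w [0.002, -0.002, -0.011] rows>= 1.9
```

```bash
python3 -m pendant '[[[0.002,0,0.03],[0,0,-0.01],0.04],[[0.002,0,0.055],[0,0,-0.01],0.04],[[0.002,0,0.08],[0,0,-0.01],0.04],[[0.002,0,0.08],[0,0,-0.01],0.04],[[0.002,0,0.08],[0,0,-0.01],0.04]]'
python3 -c "
from h import *
go(D[1]+U*32,RS)"
```

```text
time: 8.12
tool_pos: [702.6, 114.2, 218.3]
tcp_rot: [-2.792, -0.002, 1.488]
contact_force: [0.3, 0.7, 0.7]
grip_width: 40.0
t [0.0007, 0.0002, 0.0007] w [-0.0, -0.002, 0.001] rows>= 0.0
```

```bash
python3 -m pendant '[[[0,0,0],[0,0,0],0.02],[[0,0,0],[0,0,0],0],[[0,0,0],[0,0,0],0],[[0,0,0],[0,0,0],0],[[0,0,0],[0,0,0],0],[[0,0,0],[0,0,0],0],[[0,0,0],[0,0,0],0],[[0,0,0],[0,0,0],0]]'
python3 -m pendant '[[[0,0,-0.015],[0,0,0],0.0],[[0,0,-0.035],[0,0,0],0.0],[[0,0,-0.06],[0,0,0],0.0],[[0,0,-0.09],[0,0,0],0],[[0,0,-0.09],[0,0,0],0]]'; python3 -c "
from h import *
go(G(18,45),RR)"
```

```text
time: 8.78
tool_pos: [702.9, 115.4, 218.5]
tcp_rot: [-2.794, -0.003, 1.491]
contact_force: [1.3, -0.5, 2.0]
grip_width: 7.6
time: 9.2
tool_pos: [734.9, 112.5, 309.0]
tcp_rot: [-2.804, -0.004, 1.491]
contact_force: [1.3, 0.3, 0.8]
grip_width: 7.6
t [-0.2586, -0.0934, 0.0647] w [-0.267, 0.264, 1.563] rows>= 12.9
```

```bash
python3 -m pendant '[[[-0.02,-0.01,0],[-0.02,0.02,0.12],0],[[-0.045,-0.02,0],[-0.04,0.04,0.24],0],[[-0.07,-0.03,0],[-0.06,0.06,0.36],0],[[-0.095,-0.04,0],[-0.08,0.08,0.48],0],[[-0.12,-0.05,0],[-0.1,0.1,0.6],0],[[-0.145,-0.06,0],[-0.12,0.12,0.72],0],[[-0.17,-0.07,0.01],[-0.14,0.14,0.84],0],[[-0.2,-0.075,0.01],[-0.16,0.16,0.96],0],[[-0.23,-0.085,0.02],[-0.18,0.18,1.08],0],[[-0.24,-0.09,0.02],[-0.2,0.2,1.2],0]]'
python3 -c "
from h import *
go(G(18,45),RR)"
```

```text
time: 10.03
tool_pos: [621.2, -122.8, 312.5]
tcp_rot: [-3.066, 0.066, 0.269]
contact_force: [-0.3, 0.2, 0.0]
grip_width: 7.7
t [-0.0169, 0.0115, 0.0349] w [-0.063, 0.079, 0.354] rows>= 2.9
```

```bash
python3 -m pendant '[[[-0.01,0.006,0.01],[-0.03,0.04,0.18],0],[[-0.017,0.0115,0.02],[-0.063,0.079,0.354],0],[[-0.017,0.0115,0.035],[-0.063,0.079,0.354],0],[[-0.017,0.0115,0.035],[-0.063,0.079,0.354],0],[[-0.017,0.0115,0.035],[-0.063,0.079,0.354],0],[[-0.017,0.0115,0.035],[-0.063,0.079,0.354],0]]'
python3 -c "
from h import *
go(G(18,25),RR)"
```

```text
time: 10.53
tool_pos: [607.4, -132.8, 279.9]
tcp_rot: [-3.139, -0.002, -0.075]
contact_force: [0.1, 0.6, -0.2]
grip_width: 7.7
t [-0.0022, 0.0039, 0.0219] w [-0.003, -0.002, 0.012] rows>= 0.5
```

```bash
python3 -m pendant '[[[-0.002,0.003,0],[0,0,0.012],0],[[-0.002,0.003,0],[0,0,0.012],0],[[-0.002,0.003,0],[0,0,0.012],0],[[-0.002,0.003,0.01],[0,0,0.012],0],[[-0.002,0.003,0.021],[0,0,0.012],0],[[-0.002,0.003,0.021],[0,0,0.012],0]]'
python3 -c "
from h import *
go(G(18,0),RR)"
```

```text
time: 11.03
tool_pos: [604.1, -135.5, 255.3]
tcp_rot: [-3.138, 0.002, -0.091]
contact_force: [-0.4, 2.0, -0.6]
grip_width: 7.5
t [0.001, 0.001, 0.0223] w [-0.004, 0.002, -0.003] rows>= 0.5
```

```bash
python3 -m pendant '[[[0.001,0.0006,0],[0,0,0],0],[[0.001,0.0006,0],[0,0,0],0],[[0.001,0.0006,0.01],[0,0,0],0],[[0.001,0.0006,0.018],[0,0,0],0],[[0.001,0.0006,0.022],[0,0,0],0],[[0.001,0.0006,0.022],[0,0,0],0]]'
python3 -c "
from h import *
go(G(18,0),RR)"
```

```text
time: 11.53
tool_pos: [605.6, -136.3, 235.2]
tcp_rot: [-3.139, -0.0, -0.091]
contact_force: [-0.1, 0.7, -0.4]
grip_width: 7.9
t [-0.0006, 0.0002, 0.0022] w [-0.003, -0.0, -0.003] rows>= 0.1
```

```bash
python3 -m pendant '[[[0,0,0.0015],[0,0,0],0],[[0,0,0.0015],[0,0,0],0.018],[[0,0,0.0015],[0,0,0],0.018],[[0,0,0.0015],[0,0,0],0.018],[[0,0,-0.03],[0,0,0],0.018],[[0,0,-0.07],[0,0,0],0.02],[[0,0,-0.11],[0,0,0],0.04],[[0,0,-0.11],[0,0,0],0.04]]'
python3 -c "
from h import *
go(D[0]+U*112,RS)"
```

```text
time: 12.2
tool_pos: [607.1, -137.1, 355.2]
tcp_rot: [3.14, -0.017, -0.091]
contact_force: [0.8, -0.4, 0.7]
grip_width: 29.0
t [0.0974, -0.3995, 0.0637] w [0.288, -0.288, -1.56] rows>= 12.9
```

```bash
python3 -m pendant '[[[0.008,-0.03,0.004],[0.02,-0.02,-0.12],0.04],[[0.016,-0.06,0.008],[0.04,-0.04,-0.24],0.04],[[0.024,-0.09,0.012],[0.06,-0.06,-0.36],0.04],[[0.032,-0.12,0.016],[0.08,-0.08,-0.48],0.04],[[0.04,-0.15,0.02],[0.1,-0.1,-0.6],0.04],[[0.048,-0.18,0.024],[0.12,-0.12,-0.72],0.04],[[0.056,-0.21,0.028],[0.15,-0.15,-0.84],0.04],[[0.064,-0.24,0.032],[0.17,-0.17,-0.96],0.04],[[0.072,-0.27,0.036],[0.19,-0.19,-1.08],0.04],[[0.08,-0.31,0.04],[0.22,-0.22,-1.2],0.04]]'
python3 -c "
from h import *
go(D[0]+U*112,RS)"
```

```text
time: 13.03
tool_pos: [714.0, 164.8, 307.1]
tcp_rot: [-2.855, 0.049, 1.127]
contact_force: [1.4, -0.3, 0.6]
grip_width: 40.0
t [0.091, -0.0093, 0.0132] w [0.053, -0.067, -0.358] rows>= 2.9
```

```bash
python3 -m pendant '[[[0.03,-0.003,0.004],[0.018,-0.022,-0.12],0.04],[[0.06,-0.006,0.008],[0.036,-0.045,-0.24],0.04],[[0.091,-0.009,0.012],[0.053,-0.067,-0.358],0.04],[[0.091,-0.009,0.012],[0.053,-0.067,-0.358],0.04],[[0.091,-0.009,0.012],[0.053,-0.067,-0.358],0.04],[[0.091,-0.009,0.012],[0.053,-0.067,-0.358],0.04]]'
python3 -c "
from h import *
go(D[0]+U*32,RS)"
```

```text
time: 13.53
tool_pos: [741.8, 251.3, 293.1]
tcp_rot: [-2.793, 0.001, 1.483]
contact_force: [-0.5, 0.1, -0.2]
grip_width: 40.1
t [0.0004, -0.0003, 0.0806] w [-0.0, -0.0, -0.005] rows>= 1.9
```

```bash
python3 -m pendant '[[[0,0,0.03],[0,0,-0.005],0.04],[[0,0,0.055],[0,0,-0.005],0.04],[[0,0,0.08],[0,0,-0.005],0.04],[[0,0,0.08],[0,0,-0.005],0.04],[[0,0,0.08],[0,0,-0.005],0.04]]'
python3 -c "
from h import *
go(D[0]+U*32,RS)"
python3 -m pendant '[[[0,0,0],[0,0,0],0.02],[[0,0,0],[0,0,0],0],[[0,0,0],[0,0,0],0],[[0,0,0],[0,0,0],0],[[0,0,0],[0,0,0],0],[[0,0,0],[0,0,0],0],[[0,0,0],[0,0,0],0],[[0,0,0],[0,0,0],0]]'
python3 -m pendant '[[[0,0,-0.015],[0,0,0],0.0],[[0,0,-0.035],[0,0,0],0.0],[[0,0,-0.06],[0,0,0],0.0],[[0,0,-0.09],[0,0,0],0],[[0,0,-0.09],[0,0,0],0]]'; python3 -c "
from h import *
go(G(54,45),RR)"
```

```text
time: 13.95
tool_pos: [714.5, 252.5, 219.4]
tcp_rot: [-2.792, -0.001, 1.487]
contact_force: [0.2, 0.4, 0.4]
grip_width: 40.0
t [0.0016, 0.0002, 0.002] w [-0.001, -0.001, -0.001] rows>= 0.1
time: 14.62
tool_pos: [714.8, 254.0, 219.0]
tcp_rot: [-2.794, -0.001, 1.489]
contact_force: [1.1, -0.4, 2.2]
grip_width: 8.0
time: 15.03
tool_pos: [746.5, 250.9, 310.0]
tcp_rot: [-2.803, -0.004, 1.489]
contact_force: [-0.2, 0.1, 0.6]
grip_width: 7.6
t [-0.3618, -0.0928, 0.0649] w [-0.268, 0.263, 1.561] rows>= 12.8
```

```bash
python3 -m pendant '[[[-0.03,-0.01,0],[-0.02,0.02,0.12],0],[[-0.06,-0.02,0],[-0.04,0.04,0.24],0],[[-0.09,-0.03,0],[-0.06,0.06,0.36],0],[[-0.12,-0.04,0],[-0.08,0.08,0.48],0],[[-0.15,-0.05,0],[-0.1,0.1,0.6],0],[[-0.18,-0.06,0],[-0.12,0.12,0.72],0],[[-0.21,-0.07,0.01],[-0.14,0.14,0.84],0],[[-0.25,-0.075,0.01],[-0.16,0.16,0.96],0],[[-0.29,-0.085,0.02],[-0.18,0.18,1.08],0],[[-0.33,-0.09,0.02],[-0.2,0.2,1.2],0]]'
python3 -c "
from h import *
go(G(54,45),RR)"
```

```text
time: 15.87
tool_pos: [625.1, -71.0, 313.4]
tcp_rot: [-3.065, 0.067, 0.271]
contact_force: [0.9, -0.5, -1.3]
grip_width: 7.8
t [-0.0219, 0.0267, 0.035] w [-0.064, 0.08, 0.356] rows>= 3.0
```

```bash
python3 -m pendant '[[[-0.01,0.01,0.01],[-0.03,0.04,0.18],0],[[-0.022,0.0267,0.02],[-0.064,0.08,0.356],0],[[-0.022,0.0267,0.035],[-0.064,0.08,0.356],0],[[-0.022,0.0267,0.035],[-0.064,0.08,0.356],0],[[-0.022,0.0267,0.035],[-0.064,0.08,0.356],0],[[-0.022,0.0267,0.035],[-0.064,0.08,0.356],0],[[-0.022,0.0267,0.035],[-0.064,0.08,0.356],0]]'
python3 -c "
from h import *
go(G(54,25),RR)"
```

```text
time: 16.45
tool_pos: [610.9, -99.2, 280.2]
tcp_rot: [-3.141, -0.004, -0.08]
contact_force: [-0.5, -0.2, -0.5]
grip_width: 7.8
t [-0.0027, 0.0016, 0.0222] w [-0.0, -0.004, 0.008] rows>= 0.5
```

```bash
python3 -m pendant '[[[-0.0025,0.0015,0],[0,0,0.009],0],[[-0.0025,0.0015,0],[0,0,0.009],0],[[-0.0025,0.0015,0],[0,0,0.009],0],[[-0.0025,0.0015,0.01],[0,0,0.009],0],[[-0.0025,0.0015,0.021],[0,0,0.009],0],[[-0.0025,0.0015,0.021],[0,0,0.009],0]]'
python3 -c "
from h import *
go(G(54,0),RR)"
```

```text
time: 16.95
tool_pos: [606.9, -100.9, 255.3]
tcp_rot: [-3.14, 0.002, -0.092]
contact_force: [0.1, 0.7, -0.8]
grip_width: 7.6
t [0.0012, -0.0003, 0.0223] w [-0.001, 0.002, -0.004] rows>= 0.5
```

```bash
python3 -m pendant '[[[0.001,0,0.01],[0,0,0],0],[[0.001,0,0.019],[0,0,0],0],[[0.001,0,0.023],[0,0,0],0],[[0.001,0,0.023],[0,0,0],0],[[0.001,0,0.023],[0,0,0],0.018],[[0.001,0,0.023],[0,0,0],0.018],[[0.001,0,0.023],[0,0,0],0.018],[[0.001,0,0.0],[0,0,0],0.018],[[0.001,0,-0.04],[0,0,0],0.02],[[0.001,0,-0.08],[0,0,0],0.04]]'
python3 -m pendant '[[[0,0,-0.04],[0,0,0],0.04],[[0,0,-0.08],[0,0,0],0.04],[[0,0,-0.08],[0,0,0],0.04]]'
python3 -c "
from h import *
a=capture('wrist')['color'];c=capture('top');np.savez('top2.npz',**c);b=c['color']
im=np.hstack([cv2.resize(a[80:320,140:460],(400,300)),cv2.resize(b[180:300,360:460],(360,300))]);b2=cv2.resize(b[180:340,140:340],(760,300))
cv2.imwrite('pics/w5.png',np.vstack([im,b2])[...,::-1])"
```

```text
time: 17.78
tool_pos: [608.2, -101.1, 337.7]
tcp_rot: [-3.141, 0.001, -0.092]
contact_force: [1.6, -0.7, 0.4]
grip_width: 22.8
time: 18.03
tool_pos: [609.0, -101.3, 427.5]
tcp_rot: [3.139, -0.018, -0.092]
contact_force: [0.0, -1.2, 1.2]
grip_width: 38.7
```

View pics/w5.png

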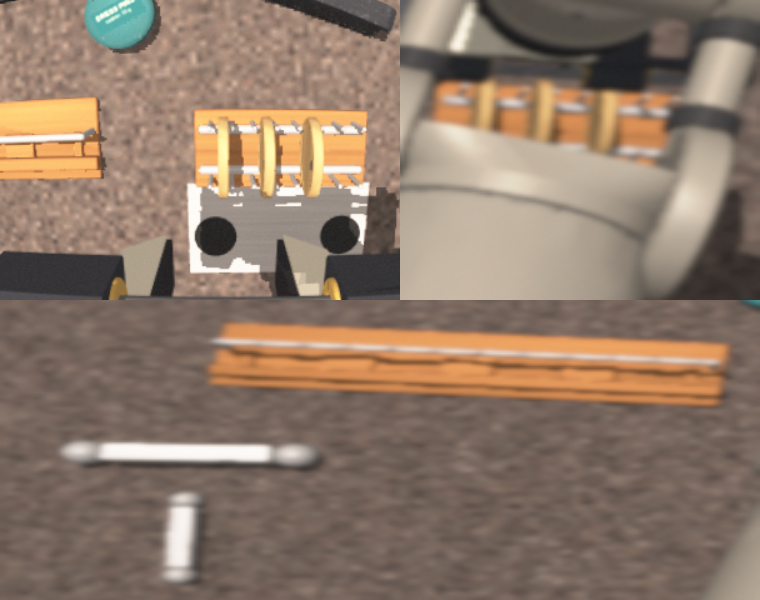

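```bash
cat >> h.py <<'E'
def RB(d,phi):
    d=np.array([d[0],d[1],0.]);d/=np.linalg.norm(d);f=np.radians(phi);z=-(np.cos(f)*np.array([0,0,1.])+np.sin(f)*d)
    return tip(z,[-d[1],d[0],0])   # d=-Y -> jaw axis +X
A0=np.array([534.6,371.7,13.]);B0=np.array([530.1,251.6,13.])
E
python3 -c "
from h import *
d=(B0-A0)[:2];R=RB(d,-20);print(R.round(2).tolist());go(A0+[0,0,70],R,170)"
```

```text
[[0.04, 1.0, -0.01], [0.94, -0.04, -0.34], [-0.34, -0.0, -0.94]]
t [-0.1212, -0.5223, 0.1762] w [-0.277, -0.273, -1.608] rows>= 13.5
```

```bash
python3 -m pendant '[[[-0.009,-0.04,0],[-0.02,-0.02,-0.12],0.06],[[-0.018,-0.08,0],[-0.04,-0.04,-0.24],0.06],[[-0.027,-0.12,0.01],[-0.06,-0.06,-0.36],0.06],[[-0.036,-0.16,0.02],[-0.08,-0.08,-0.48],0.06],[[-0.045,-0.2,0.03],[-0.1,-0.1,-0.6],0.06],[[-0.054,-0.235,0.04],[-0.12,-0.12,-0.72],0.06],[[-0.063,-0.27,0.05],[-0.14,-0.14,-0.84],0.06],[[-0.072,-0.31,0.06],[-0.16,-0.16,-0.96],0.06],[[-0.08,-0.345,0.07],[-0.18,-0.18,-1.08],0.06],[[-0.09,-0.38,0.08],[-0.2,-0.2,-1.2],0.06]]'
python3 -c "
from h import *
d=(B0-A0)[:2];R=RB(d,-20);go(A0+[0,0,70],R,170)"
```

```text
time: 18.97
tool_pos: [553.0, 287.2, 335.3]
tcp_rot: [3.093, 0.264, 1.116]
contact_force: [1.0, -1.0, 0.4]
grip_width: 60.1
t [0.1409, -0.08, 0.0539] w [-0.078, -0.074, -0.4] rows>= 4.1
```

```bash
python3 -m pendant '[[[0.035,-0.02,0.013],[-0.02,-0.02,-0.1],0.06],[[0.07,-0.04,0.027],[-0.04,-0.037,-0.2],0.06],[[0.105,-0.06,0.04],[-0.06,-0.055,-0.3],0.06],[[0.141,-0.08,0.054],[-0.078,-0.074,-0.4],0.06],[[0.141,-0.08,0.054],[-0.078,-0.074,-0.4],0.06],[[0.141,-0.08,0.054],[-0.078,-0.074,-0.4],0.06],[[0.141,-0.08,0.054],[-0.078,-0.074,-0.4],0.06],[[0.141,-0.08,0.054],[-0.078,-0.074,-0.4],0.06]]'
python3 -c "
from h import *
c=capture('top');im=c['color'];hsv=cv2.cvtColor(im,cv2.COLOR_RGB2HSV);s=((im.min(2)>115)&(hsv[...,1]<50)).astype(np.uint8);blobs(c,s,(145,245,235,340),13)
d=(B0-A0)[:2];R=RB(d,-20);go(A0+[0,0,70],R,170);go(A0+[0,0,0],R,170)"
```

```text
time: 19.63
tool_pos: [539.5, 427.2, 246.1]
tcp_rot: [3.137, 0.347, 1.523]
contact_force: [-0.1, -0.1, -0.2]
grip_width: 60.0
[192.3 261.1] [156, 256, 67, 12, 611] [534.1 306.1  13. ]
[187.2 299.4] [183, 282, 10, 40, 294] [451.5 313.7  13. ]
t [0.0039, -0.0031, 0.0028] w [0.002, -0.003, -0.01] rows>= 0.1
t [0.0276, -0.0034, 0.0686] w [0.002, -0.003, -0.01] rows>= 1.8
```

```bash
python3 -m pendant '[[[0.012,-0.003,0.025],[0,0,-0.01],0.06],[[0.02,-0.003,0.05],[0,0,-0.01],0.06],[[0.0276,-0.003,0.065],[0,0,-0.01],0.06],[[0.0276,-0.003,0.067],[0,0,-0.01],0.06],[[0.0276,-0.003,0.067],[0,0,-0.01],0.06],[[0.0276,-0.003,0.067],[0,0,-0.01],0.06]]'
python3 -c "
from h import *
d=(B0-A0)[:2];R=RB(d,-20);go(A0+[0,0,0],R,170)
a=capture('scene')['color'];w=capture('wrist')['color'];cv2.imwrite('pics/w6.png',np.vstack([cv2.resize(a[280:400,160:320],(640,480))[100:],w[160:380]])[...,::-1])"
```

```text
time: 20.18
tool_pos: [537.1, 431.5, 174.9]
tcp_rot: [3.139, 0.346, 1.534]
contact_force: [-0.4, 1.1, 0.3]
grip_width: 60.0
t [-0.0009, -0.0002, 0.0026] w [0.003, -0.003, 0.001] rows>= 0.1
```

View pics/w6.png

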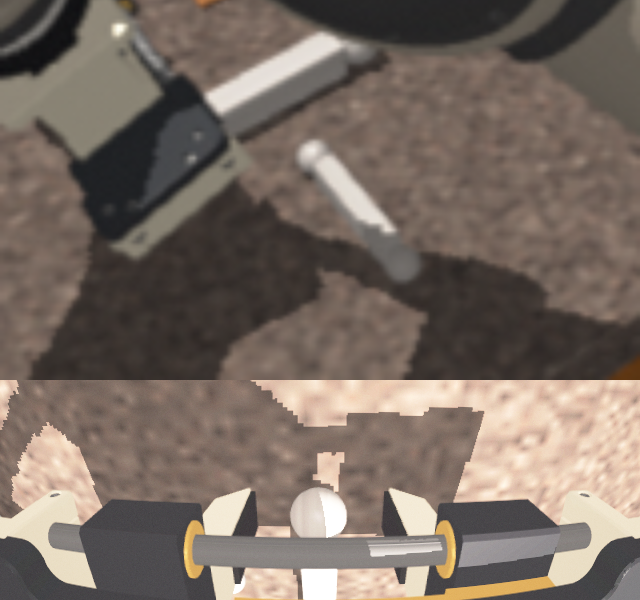

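```bash
python3 -m pendant '[[[0,0,0.0015],[0,0,0],0.04],[[0,0,0.0015],[0,0,0],0.025],[[0,0,0.0015],[0,0,0],0.025],[[0,0,0.0015],[0,0,0],0.025],[[0,0,0.0015],[0,0,0],0.025],[[0,0,0.0015],[0,0,0],0.025],[[0,0,0.0015],[0,0,0],0.025],[[0,0,0.0015],[0,0,0],0.025]]'
python3 -c "
from h import *
d=(B0-A0)[:2];R=RB(d,-20);go(A0+[0,0,0],R,170);o=get_obs();print(o['moment'],o['contact_force'])
import math
th=math.asin(15/120);go(A0+np.array([*(d/120*(120*(1-math.cos(th))+11*th)),15]),RB(d,-18),168)"
```

```text
time: 20.95
tool_pos: [536.4, 431.2, 172.0]
tcp_rot: [3.14, 0.347, 1.536]
contact_force: [0.8, 0.5, 0.3]
grip_width: 25.2
t [-0.0016, 0.0004, -0.0002] w [0.002, -0.002, 0.002] rows>= 0.0
[ 0.20593854 -0.20523669  0.02320605] [0.76478932 0.52458828 0.3417245 ]
t [-0.0147, 0.0004, -0.0115] w [0.002, 0.033, 0.002] rows>= 0.4
```

```bash
cat >> h.py <<'E'
import json
def start(name,d):
    o=get_obs();R=Ro.from_euler('xyz',o["tcp_rot"]).as_matrix();p=np.array(o["tool_pos"]);off=(p[2]-13)/-R[2,2]
    json.dump(dict(off=off,c=(p+off*R[:,2]).tolist(),d=list(d/np.linalg.norm(d))),open(name,"w"));print("off",off,"ball",p+off*R[:,2])
def flip(name,ths,rho=33,phis=(-20,20),side=0,yaw=0,lift=0):
    """tool-axis rows from the present pose for bar angles ths (deg, 0 lying, 180 over)"""
    s=json.load(open(name));d=np.array(s["d"]);c0=np.array(s["c"]);o=get_obs()
    R0=Ro.from_euler('xyz',o["tcp_rot"]).as_matrix();p0=np.array(o["tool_pos"]);lat=np.array([-d[1],d[0]])
    print("ball now",(p0+s["off"]*R0[:,2]).round(1))
    for th in ths:
        t=np.radians(th);k=th/180;run=120*(1-np.cos(t))+rho*k
        ya=yaw*np.clip((th-60)/60,0,1);dd=Ro.from_euler('z',ya,degrees=True).apply([*d,0])[:2]
        c=c0+np.array([*(d*run+lat*side*k),120*np.sin(t)+lift*np.sin(t)])
        R=RB(dd,phis[0]+(phis[1]-phis[0])*k);p=c-s["off"]*R[:,2]
        print(th,(R0.T@(p-p0)/1000).round(4).tolist(),Ro.from_matrix(R0.T@R).as_rotvec().round(3).tolist())
E
python3 -c "
from h import *
start('f1.json',(B0-A0)[:2]);flip('f1.json',[3,7],33)"
```

```text
off 169.06663206012078 ball [534.62783992 373.78847534  13.        ]
ball now [534.6 373.8  13. ]
3 [-0.0044, 0.0003, -0.0057] [0.002, 0.009, 0.002]
7 [-0.0112, 0.0003, -0.013] [0.002, 0.025, 0.002]
```

```bash
python3 -m pendant '[[[-0.0022,0,-0.003],[0,0.005,0],0.025],[[-0.0044,0,-0.0057],[0,0.009,0],0.025],[[-0.008,0,-0.009],[0,0.017,0],0.025],[[-0.0112,0,-0.013],[0,0.025,0],0.025],[[-0.0112,0,-0.013],[0,0.025,0],0.025],[[-0.0112,0,-0.013],[0,0.025,0],0.025]]'
python3 -c "
from h import *
o=get_obs();print(o['moment'],o['contact_force']);flip('f1.json',[7,12,18,24,30,36])
a=capture('scene')['color'];w=capture('top')['color'];cv2.imwrite('pics/w7.png',np.vstack([cv2.resize(a[290:390,160:320],(640,400))[:],cv2.resize(w[240:280,140:260],(640,200))])[...,::-1])"
```

```text
time: 21.45
tool_pos: [536.3, 424.9, 188.7]
tcp_rot: [3.14, 0.321, 1.535]
contact_force: [0.8, 1.3, -0.5]
grip_width: 25.0
[ 0.36487395 -0.06439356  0.03732752] [ 0.84881646  1.26482237 -0.46886534]
ball now [534.6 371.5  28.2]
7 [0.0004, 0.0003, 0.0006] [0.002, -0.001, 0.002]
12 [-0.0087, 0.0003, -0.0084] [0.002, 0.019, 0.002]
18 [-0.0206, 0.0003, -0.0184] [0.002, 0.042, 0.002]
24 [-0.0335, 0.0003, -0.0275] [0.002, 0.065, 0.002]
30 [-0.0474, 0.0003, -0.0357] [0.002, 0.089, 0.002]
36 [-0.0622, 0.0003, -0.0428] [0.002, 0.112, 0.002]
```

View pics/w7.png

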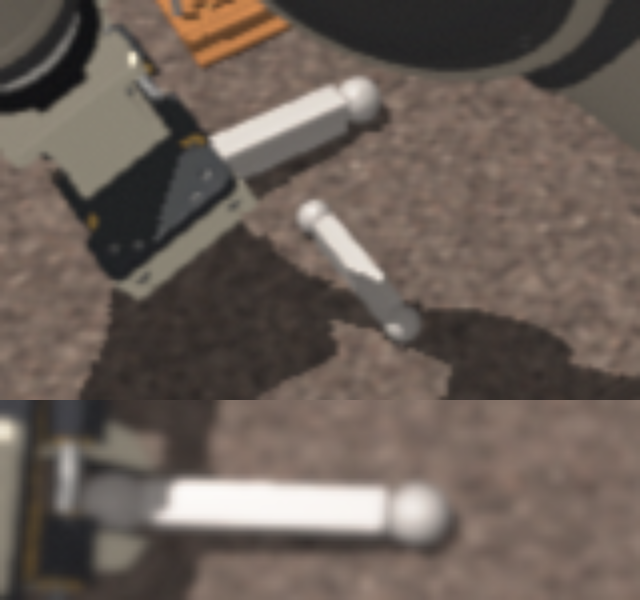

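```bash
python3 -c "
from h import *
s=dict(np.load('scene.npz'));t=dict(np.load('top.npz'))
for z in(8,13,20,28):print(z,ray(s,(250.2,315.5),z).round(1),ray(t,(218.75,262.6),z).round(1))"
```

```text
8 [529.3 249.6   8. ] [531.6 249.8   8. ]
13 [525.7 251.5  13. ] [531. 249.  13.]
20 [520.6 254.3  20. ] [530.1 247.7  20. ]
28 [514.7 257.4  28. ] [529.  246.3  28. ]
```

```bash
python3 -m pendant '[[[-0.0087,0,-0.0084],[0,0.019,0],0.025],[[-0.0206,0,-0.0184],[0,0.042,0],0.025],[[-0.0335,0,-0.0275],[0,0.065,0],0.025],[[-0.0474,0,-0.0357],[0,0.089,0],0.025],[[-0.0622,0,-0.0428],[0,0.112,0],0.025],[[-0.0622,0,-0.0428],[0,0.112,0],0.025],[[-0.0622,0,-0.0428],[0,0.112,0],0.025]]'
python3 -c "
from h import *
o=get_obs();print(o['moment'],o['contact_force']);flip('f1.json',[36,42,48,54,60,66,72,78,84,90])"
```

```text
time: 22.13
tool_pos: [534.9, 379.2, 249.7]
tcp_rot: [3.139, 0.208, 1.534]
contact_force: [0.1, 1.5, -0.2]
grip_width: 24.8
[ 0.36514741 -0.18129767  0.02548516] [ 0.08981464  1.52961161 -0.2044076 ]
ball now [534.1 344.2  84.3]
36 [0.0004, -0.0, 0.0007] [0.003, -0.001, 0.001]
42 [-0.0144, -0.0, -0.0069] [0.003, 0.022, 0.001]
48 [-0.0299, -0.0, -0.0134] [0.003, 0.045, 0.001]
54 [-0.0461, -0.0, -0.0187] [0.003, 0.069, 0.001]
60 [-0.0628, -0.0, -0.0226] [0.003, 0.092, 0.001]
66 [-0.08, -0.0, -0.0253] [0.003, 0.115, 0.001]
72 [-0.0973, -0.0001, -0.0265] [0.003, 0.139, 0.001]
78 [-0.1148, -0.0001, -0.0264] [0.003, 0.162, 0.001]
84 [-0.1323, -0.0001, -0.0248] [0.003, 0.185, 0.001]
90 [-0.1497, -0.0001, -0.0219] [0.003, 0.208, 0.001]
```

```bash
python3 -m pendant '[[[-0.0144,0,-0.0069],[0,0.022,0],0.025],[[-0.0299,0,-0.0134],[0,0.045,0],0.025],[[-0.0461,0,-0.0187],[0,0.069,0],0.025],[[-0.0628,0,-0.0226],[0,0.092,0],0.025],[[-0.08,0,-0.0253],[0,0.115,0],0.025],[[-0.0973,0,-0.0265],[0,0.139,0],0.025],[[-0.1148,0,-0.0264],[0,0.162,0],0.025],[[-0.1148,0,-0.0264],[0,0.162,0],0.025]]'
python3 -c "
from h import *
o=get_obs();print(o['moment'],o['contact_force']);flip('f1.json',[78,84,90,96,102,108,114,120])
a=capture('scene')['color'];w=capture('top')['color'];cv2.imwrite('pics/w8.png',np.vstack([cv2.resize(a[220:370,160:360],(640,400))[:],cv2.resize(w[240:290,140:300],(640,200))])[...,::-1])"
```

```text
time: 22.8
tool_pos: [531.1, 271.3, 298.9]
tcp_rot: [3.14, 0.047, 1.535]
contact_force: [0.3, 0.9, 2.4]
grip_width: 25.1
[ 0.16029251 -0.09326211 -0.03524218] [0.33795878 0.91533624 2.36028388]
ball now [531.1 263.3 130. ]
78 [0.001, -0.0003, -0.0005] [0.002, 0.001, 0.001]
84 [-0.0165, -0.0003, -0.0017] [0.002, 0.024, 0.001]
90 [-0.0341, -0.0004, -0.0016] [0.002, 0.047, 0.001]
96 [-0.0516, -0.0004, -0.0001] [0.002, 0.071, 0.001]
102 [-0.0689, -0.0004, 0.0029] [0.002, 0.094, 0.001]
108 [-0.0859, -0.0004, 0.0072] [0.002, 0.117, 0.001]
114 [-0.1024, -0.0005, 0.0128] [0.002, 0.14, 0.001]
120 [-0.1183, -0.0005, 0.0196] [0.002, 0.164, 0.001]
```

View pics/w8.png

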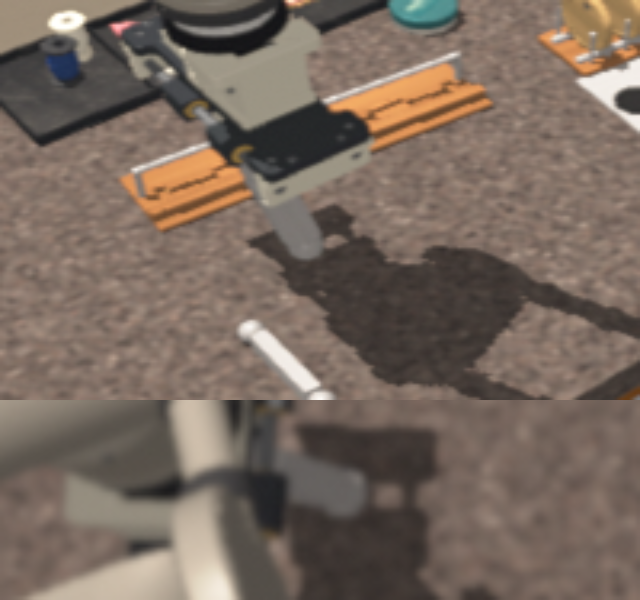

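```bash
python3 -m pendant '[[[-0.0165,0,-0.0015],[0,0.024,0],0.025],[[-0.0341,0,-0.0014],[0,0.047,0],0.025],[[-0.0516,0,0],[0,0.071,0],0.025],[[-0.0689,0,0.003],[0,0.094,0],0.025],[[-0.0859,0,0.0072],[0,0.117,0],0.025],[[-0.0859,0,0.0072],[0,0.117,0],0.025]]'
python3 -c "
from h import *
o=get_obs();print(o['moment'],o['contact_force'])
flip('f1.json',[108,114,120,126,132,138,144,150,156])
c=capture('top');im=c['color'];hsv=cv2.cvtColor(im,cv2.COLOR_RGB2HSV);s=((im.min(2)>95)&(hsv[...,1]<40)).astype(np.uint8);blobs(c,s,(190,240,330,290),13,15)"
```

```text
time: 23.4
tool_pos: [528.4, 185.4, 295.1]
tcp_rot: [3.14, -0.068, 1.536]
contact_force: [-0.1, -2.7, 8.1]
grip_width: 25.3
[-0.31739152 -0.04898049 -0.01054485] [-0.060648   -2.68940669  8.14846796]
ball now [529.1 196.9 126.5]
108 [-0.0001, -0.0008, -0.0006] [0.002, 0.001, 0.002]
114 [-0.0171, -0.0008, 0.003] [0.002, 0.025, 0.002]
120 [-0.0337, -0.0009, 0.008] [0.002, 0.048, 0.002]
126 [-0.0497, -0.0009, 0.0143] [0.002, 0.071, 0.002]
132 [-0.065, -0.001, 0.0218] [0.002, 0.095, 0.002]
138 [-0.0795, -0.001, 0.0303] [0.002, 0.118, 0.002]
144 [-0.093, -0.0011, 0.04] [0.001, 0.141, 0.002]
150 [-0.1056, -0.0011, 0.0505] [0.001, 0.164, 0.002]
156 [-0.117, -0.0012, 0.0619] [0.001, 0.188, 0.002]
[226.3 271. ] [206, 258, 44, 32, 586] [512.7 232.   13. ]
[257.9 268.8] [253, 268, 13, 3, 17] [517.8 164.   13. ]
```

```bash
python3 -m pendant '[[[-0.0171,0,0.003],[0,0.025,0],0.025],[[-0.0337,0,0.008],[0,0.048,0],0.025],[[-0.0497,0,0.0143],[0,0.071,0],0.025],[[-0.065,0,0.0218],[0,0.095,0],0.025],[[-0.0795,0,0.0303],[0,0.118,0],0.025],[[-0.0795,0,0.0303],[0,0.118,0],0.025]]'
python3 -c "
from h import *
o=get_obs();print(o['moment'],o['contact_force'])
flip('f1.json',[138,143,148,153,158,163,168,172,176,180])"
```

```text
time: 23.95
tool_pos: [525.1, 108.4, 257.1]
tcp_rot: [-3.139, -0.186, 1.535]
contact_force: [0.7, -3.0, -0.1]
grip_width: 25.3
[-0.41588835 -0.19038558 -0.07939136] [ 0.72661783 -3.00582944 -0.07136258]
ball now [525.8 139.7  90.9]
138 [0.0003, -0.0004, -0.0024] [-0.003, -0.0, 0.001]
143 [-0.012, -0.0004, 0.0042] [-0.003, 0.019, 0.001]
148 [-0.0236, -0.0004, 0.0115] [-0.003, 0.039, 0.001]
153 [-0.0345, -0.0004, 0.0195] [-0.003, 0.058, 0.001]
158 [-0.0447, -0.0004, 0.0281] [-0.003, 0.077, 0.001]
163 [-0.0541, -0.0004, 0.0373] [-0.003, 0.097, 0.001]
168 [-0.0627, -0.0004, 0.0469] [-0.003, 0.116, 0.001]
172 [-0.069, -0.0004, 0.0549] [-0.003, 0.132, 0.001]
176 [-0.0747, -0.0003, 0.0632] [-0.003, 0.147, 0.001]
180 [-0.0799, -0.0003, 0.0716] [-0.003, 0.163, 0.001]
```

```bash
python3 -m pendant '[[[-0.012,0,0.0042],[0,0.019,0],0.025],[[-0.0236,0,0.0115],[0,0.039,0],0.025],[[-0.0345,0,0.0195],[0,0.058,0],0.025],[[-0.0447,0,0.0281],[0,0.077,0],0.025],[[-0.0541,0,0.0373],[0,0.097,0],0.025],[[-0.0627,0,0.0469],[0,0.116,0],0.025],[[-0.069,0,0.0549],[0,0.132,0],0.025],[[-0.0747,0,0.0625],[0,0.147,0],0.025],[[-0.0799,0,0.07],[0,0.163,0],0.025],[[-0.0799,0,0.0705],[0,0.163,0],0.025]]'
python3 -c "
from h import *
o=get_obs();print(o['moment'],o['contact_force'])
flip('f1.json',[180])"
```

```text
time: 24.78
tool_pos: [522.8, 44.9, 173.1]
tcp_rot: [-3.138, -0.35, 1.536]
contact_force: [0.0, -0.4, -1.9]
grip_width: 24.8
[-0.3838235  -0.0977512  -0.05927518] [ 0.0333127  -0.41996704 -1.92835241]
ball now [524.3 102.9  14.3]
180 [-0.002, -0.0005, 0.0005] [-0.004, -0.001, 0.002]
```

```bash
python3 -m pendant '[[[0,0,0.001],[0,0,0],0.025],[[0,0,0.001],[0,0,0],0.04],[[0,0,0.001],[0,0,0],0.06],[[0,0,0.001],[0,0,0],0.06],[[0,0,0.001],[0,0,0],0.06],[[0,0,-0.03],[0,-0.05,0],0.06],[[0,0,-0.07],[0,-0.15,0],0.06],[[0,0,-0.11],[0,-0.25,0],0.06],[[0,0,-0.12],[0,-0.36,0],0.06]]'
python3 -c "
from h import *
c=capture('top');np.savez('top3.npz',**c);im=c['color'];hsv=cv2.cvtColor(im,cv2.COLOR_RGB2HSV);s=((im.min(2)>110)&(hsv[...,1]<50)).astype(np.uint8);blobs(c,s,(190,240,350,290),13,15)
c2=capture('scene');np.savez('scene3.npz',**c2)
cv2.imwrite('pics/w9.png',np.vstack([cv2.resize(im[230:290,190:350],(640,240)),cv2.resize(c2['color'][240:330,180:340],(640,360))])[...,::-1])"
```

```text
time: 25.53
tool_pos: [522.8, 1.4, 293.9]
tcp_rot: [3.13, 0.017, 1.533]
contact_force: [1.1, 0.9, -1.2]
grip_width: 60.2
[299.6 242.2] [295, 240, 10, 6, 53] [576.2  74.6  13. ]
[330.1 246.3] [308, 240, 42, 16, 563] [567.3   8.4  13. ]
[267.5 263.2] [226, 252, 77, 21, 895] [529.9 143.5  13. ]
[330.  271.5] [315, 260, 35, 18, 323] [512.4   8.6  13. ]
[294.7 284.8] [282, 276, 42, 14, 230] [483.4  84.3  13. ]
[190.7 285.2] [190, 282, 3, 8, 18] [481.9 307.5  13. ]
```

View pics/w9.png

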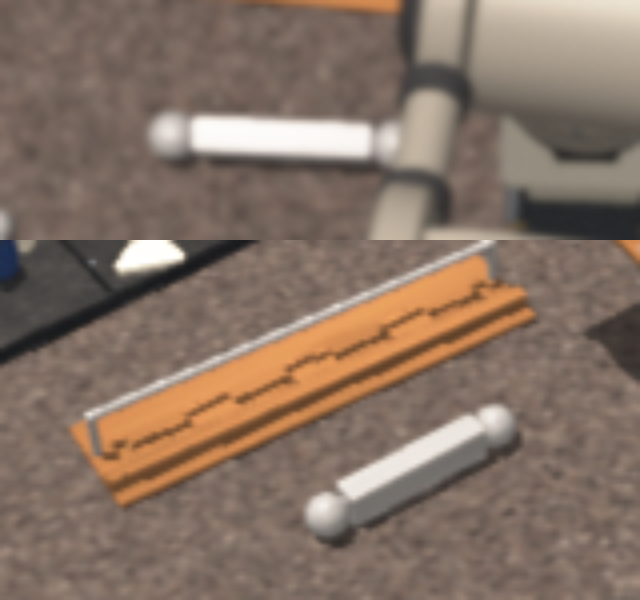

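```bash
python3 -c "
from h import *
c=dict(np.load('top3.npz'));b=ray(c,(232.75,264),13);a=ray(c,(287.3,265.9),13);s=dict(np.load('scene3.npz'))
print(b,a,np.linalg.norm(a-b));print('scene',ray(s,(180+328/4,240+275/4),13),ray(s,(180+494/4,240+187/4),13))
d=np.array([524.3,102.9])-b[:2];R=RB(d,-20);go(b+[0,0,70],R,170)"
```

```text
[528.01983673 218.62947045  13.        ] [524.20959334 100.73722556  13.        ] 117.95380180708146
scene [525.54971487 219.03263413  13.        ] [520.55718848 100.63142093  13.        ]
t [0.2741, -0.0017, 0.0447] w [0.007, -0.336, -0.003] rows>= 6.7
```

```bash
python3 -m pendant '[[[0.04,0,0],[0,-0.05,0],0.06],[[0.08,0,0.005],[0,-0.1,0],0.06],[[0.12,0,0.01],[0,-0.15,0],0.06],[[0.16,0,0.02],[0,-0.2,0],0.06],[[0.2,-0.001,0.03],[0,-0.25,0],0.06],[[0.24,-0.001,0.04],[0,-0.3,0],0.06],[[0.274,-0.0017,0.0447],[0.007,-0.336,-0.003],0.06],[[0.274,-0.0017,0.0447],[0.007,-0.336,-0.003],0.06],[[0.274,-0.0017,0.0447],[0.007,-0.336,-0.003],0.06]]'
python3 -c "
from h import *
b=np.array([528,219.3,13]);d=np.array([524.2,100.])-b[:2];R=RB(d,-20);go(b+[0,0,1],R,170)
c=capture('top');im=c['color'];hsv=cv2.cvtColor(im,cv2.COLOR_RGB2HSV);s=((im.min(2)>110)&(hsv[...,1]<50)).astype(np.uint8);blobs(c,s,(190,240,350,290),13,15)"
```

```text
time: 26.38
tool_pos: [527.8, 278.7, 237.5]
tcp_rot: [-3.127, 0.345, 1.547]
contact_force: [-0.1, 0.2, -0.1]
grip_width: 60.0
t [0.0204, 0.0029, 0.0604] w [-0.012, -0.004, 0.007] rows>= 1.5
[203.4 264.1] [190, 241, 24, 39, 431] [527.7 282.   13. ]
[221.7 252.5] [220, 240, 5, 27, 90] [553.  243.2  13. ]
[267.6 264.1] [239, 258, 56, 14, 550] [528.1 143.4  13. ]
[231.9 265.7] [228, 263, 9, 6, 44] [524.4 220.4  13. ]
```

```bash
python3 -m pendant '[[[0.008,0.001,0.025],[-0.006,0,0.003],0.06],[[0.015,0.003,0.045],[-0.012,-0.004,0.007],0.06],[[0.0204,0.003,0.06],[-0.012,-0.004,0.007],0.06],[[0.0204,0.003,0.06],[-0.012,-0.004,0.007],0.06],[[0.0204,0.003,0.06],[-0.012,-0.004,0.007],0.06]]'
python3 -c "
from h import *
b=np.array([528,219.3,13]);d=np.array([524.2,100.])-b[:2];R=RB(d,-20);go(b,R,170)"
```

```text
time: 26.85
tool_pos: [531.7, 273.8, 176.4]
tcp_rot: [3.137, 0.35, 1.532]
contact_force: [0.0, 0.1, 0.0]
grip_width: 59.9
t [0.0046, -0.002, 0.0023] w [0.002, 0.001, -0.007] rows>= 0.1
```

```bash
python3 -m pendant '[[[0.0046,-0.002,0.001],[0,0,-0.007],0.06],[[0.0046,-0.002,0.001],[0,0,-0.007],0.04],[[0.0046,-0.002,0.001],[0,0,-0.007],0.025],[[0.0046,-0.002,0.001],[0,0,-0.007],0.025],[[0.0046,-0.002,0.001],[0,0,-0.007],0.025],[[0.0046,-0.002,0.001],[0,0,-0.007],0.025],[[0.0046,-0.002,0.001],[0,0,-0.007],0.025],[[0.0046,-0.002,0.001],[0,0,-0.007],0.025],[[0.0046,-0.002,0.001],[0,0,-0.007],0.025]]'
python3 -c "
from h import *
start('f2.json',np.array([524.2,100.])-[528,219.3]);flip('f2.json',[3,7,12,18,24,30,36,42,48,54,60],34)"
```

```text
time: 27.6
tool_pos: [530.1, 279.5, 174.7]
tcp_rot: [3.136, 0.35, 1.54]
contact_force: [0.7, -0.3, 1.4]
grip_width: 25.4
off 172.08944341163195 ball [529.24724034 220.55970314  13.        ]
ball now [529.2 220.6  13. ]
3 [-0.005, 0.0011, -0.0056] [0.006, 0.012, 0.001]
7 [-0.0119, 0.0011, -0.0129] [0.006, 0.028, 0.001]
12 [-0.0213, 0.0011, -0.0216] [0.006, 0.047, 0.001]
18 [-0.0335, 0.0012, -0.0312] [0.006, 0.07, 0.001]
24 [-0.0468, 0.0012, -0.04] [0.006, 0.094, 0.002]
30 [-0.0611, 0.0013, -0.0477] [0.006, 0.117, 0.002]
36 [-0.0762, 0.0013, -0.0544] [0.006, 0.14, 0.002]
42 [-0.0919, 0.0013, -0.0599] [0.006, 0.164, 0.002]
48 [-0.1083, 0.0013, -0.0641] [0.006, 0.187, 0.002]
54 [-0.1252, 0.0013, -0.067] [0.006, 0.21, 0.002]
60 [-0.1424, 0.0013, -0.0685] [0.006, 0.233, 0.002]
```

```bash
python3 -m pendant '[[[-0.005,0,-0.0056],[0,0.012,0],0.025],[[-0.0119,0.0003,-0.0129],[0,0.028,0],0.025],[[-0.0213,0.0005,-0.0216],[0,0.047,0],0.025],[[-0.0335,0.0007,-0.0312],[0,0.07,0],0.025],[[-0.0468,0.001,-0.04],[0,0.094,0],0.025],[[-0.0611,0.001,-0.0477],[0,0.117,0],0.025],[[-0.0762,0.0013,-0.0544],[0,0.14,0],0.025],[[-0.0919,0.0013,-0.0599],[0,0.164,0],0.025],[[-0.1083,0.0013,-0.0641],[0,0.187,0],0.025],[[-0.1083,0.0013,-0.0641],[0,0.187,0],0.025]]'
python3 -c "
from h import *
o=get_obs();print(o['moment'],o['contact_force']);flip('f2.json',[48,54,60,66,72,78,84,90,96,102,108],34,side=5)"
```

```text
time: 28.43
tool_pos: [528.8, 197.4, 274.6]
tcp_rot: [3.133, 0.161, 1.538]
contact_force: [1.3, 1.2, -0.3]
grip_width: 24.9
[ 0.27584435 -0.06609495  0.00108356] [ 1.31175378  1.17893876 -0.31657894]
ball now [529.3 169.8 104.7]
48 [0.0027, 0.001, 0.0022] [0.008, -0.002, -0.001]
54 [-0.0133, 0.0012, -0.0038] [0.008, 0.021, -0.0]
60 [-0.0299, 0.0014, -0.0086] [0.008, 0.045, -0.0]
66 [-0.047, 0.0016, -0.012] [0.008, 0.068, -0.0]
72 [-0.0644, 0.0018, -0.0141] [0.008, 0.091, -0.0]
78 [-0.082, 0.002, -0.0147] [0.008, 0.114, -0.0]
84 [-0.0997, 0.0022, -0.014] [0.008, 0.138, -0.0]
90 [-0.1172, 0.0023, -0.0119] [0.008, 0.161, 0.0]
96 [-0.1346, 0.0025, -0.0083] [0.008, 0.184, 0.0]
102 [-0.1516, 0.0026, -0.0034] [0.008, 0.208, 0.0]
108 [-0.168, 0.0027, 0.0028] [0.008, 0.231, 0.0]
```

```bash
python3 -m pendant '[[[-0.0133,0.001,-0.0038],[0,0.021,0],0.025],[[-0.0299,0.001,-0.0086],[0,0.045,0],0.025],[[-0.047,0.0015,-0.012],[0,0.068,0],0.025],[[-0.0644,0.0018,-0.0141],[0,0.091,0],0.025],[[-0.082,0.002,-0.0147],[0,0.114,0],0.025],[[-0.0997,0.002,-0.014],[0,0.138,0],0.025],[[-0.1172,0.002,-0.0119],[0,0.161,0],0.025],[[-0.1346,0.0025,-0.0083],[0,0.184,0],0.025],[[-0.1516,0.0026,-0.0034],[0,0.208,0],0.025],[[-0.1516,0.0026,-0.0034],[0,0.208,0],0.025]]'
python3 -c "
from h import *
o=get_obs();print(o['moment'],o['contact_force']);flip('f2.json',[102,108,114,120,126,132,138,144,150,156],34,side=5)"
```

```text
time: 29.27
tool_pos: [527.3, 48.0, 301.4]
tcp_rot: [3.133, -0.045, 1.54]
contact_force: [0.6, -2.2, 8.0]
grip_width: 25.4
[-0.19853957 -0.14107762  0.0470743 ] [ 0.6165667  -2.23039869  8.01698337]
ball now [529.1  55.7 129.5]
102 [0.0004, -0.0007, -0.0009] [0.009, 0.002, 0.001]
108 [-0.017, -0.0006, 0.0018] [0.009, 0.025, 0.001]
114 [-0.0341, -0.0005, 0.0059] [0.009, 0.048, 0.001]
120 [-0.0507, -0.0004, 0.0113] [0.009, 0.071, 0.001]
126 [-0.0666, -0.0003, 0.0179] [0.009, 0.095, 0.001]
132 [-0.0818, -0.0002, 0.0258] [0.009, 0.118, 0.002]
138 [-0.0962, -0.0001, 0.0347] [0.009, 0.141, 0.002]
144 [-0.1096, -0.0, 0.0447] [0.009, 0.164, 0.002]
150 [-0.122, 0.0, 0.0555] [0.009, 0.188, 0.002]
156 [-0.1333, 0.0001, 0.0672] [0.009, 0.211, 0.002]
```

```bash
python3 -m pendant '[[[-0.017,0,0.0018],[0,0.025,0],0.025],[[-0.0341,0,0.0059],[0,0.048,0],0.025],[[-0.0507,0,0.0113],[0,0.071,0],0.025],[[-0.0666,0,0.0179],[0,0.095,0],0.025],[[-0.0818,0,0.0258],[0,0.118,0],0.025],[[-0.0962,0,0.0347],[0,0.141,0],0.025],[[-0.0962,0,0.0347],[0,0.141,0],0.025]]'
python3 -c "
from h import *
o=get_obs();print(o['moment'],o['contact_force']);flip('f2.json',[138,143,148,153,158,163,168,172,176,180],34,side=5)"
```

```text
time: 29.85
tool_pos: [524.0, -46.2, 259.9]
tcp_rot: [3.137, -0.186, 1.54]
contact_force: [-0.2, -1.9, -0.1]
grip_width: 25.0
[-0.41272766 -0.19721565 -0.02978031] [-0.16331148 -1.91650725 -0.11973641]
ball now [525.8 -14.4  90.8]
138 [0.0002, 0.0006, -0.0025] [0.004, 0.0, 0.001]
143 [-0.0121, 0.0007, 0.0041] [0.004, 0.019, 0.001]
148 [-0.0238, 0.0007, 0.0114] [0.004, 0.039, 0.001]
153 [-0.0348, 0.0008, 0.0194] [0.004, 0.058, 0.001]
158 [-0.0451, 0.0009, 0.028] [0.004, 0.078, 0.001]
163 [-0.0546, 0.001, 0.0372] [0.004, 0.097, 0.001]
168 [-0.0633, 0.0011, 0.0468] [0.004, 0.116, 0.002]
172 [-0.0697, 0.0012, 0.0548] [0.004, 0.132, 0.002]
176 [-0.0755, 0.0012, 0.0631] [0.004, 0.147, 0.002]
180 [-0.0807, 0.0013, 0.0715] [0.004, 0.163, 0.002]
```

```bash
python3 -c "
from h import *
flip('f2.json',[138,143,148,153,158,163,168,172,176,180],34,side=5,phis=(55.7,-3))"
```

```text
ball now [525.8 -14.4  90.8]
138 [0.0001, 0.0006, -0.0025] [0.004, 0.001, 0.001]
143 [-0.004, 0.0007, 0.0041] [0.004, -0.028, 0.001]
148 [-0.0074, 0.0008, 0.0115] [0.004, -0.056, 0.001]
153 [-0.0102, 0.0009, 0.0197] [0.004, -0.085, 0.001]
158 [-0.0123, 0.001, 0.0286] [0.004, -0.113, 0.001]
163 [-0.0136, 0.0011, 0.0381] [0.004, -0.142, 0.001]
168 [-0.0142, 0.0012, 0.0481] [0.004, -0.17, 0.001]
172 [-0.014, 0.0012, 0.0565] [0.004, -0.193, 0.001]
176 [-0.0133, 0.0013, 0.0652] [0.004, -0.216, 0.001]
180 [-0.0121, 0.0014, 0.0741] [0.004, -0.238, 0.001]
```

```bash
python3 -m pendant '[[[-0.004,0,0.0041],[0,-0.028,0],0.025],[[-0.0074,0,0.0115],[0,-0.056,0],0.025],[[-0.0102,0,0.0197],[0,-0.085,0],0.025],[[-0.0123,0.001,0.0286],[0,-0.113,0],0.025],[[-0.0136,0.001,0.0381],[0,-0.142,0],0.025],[[-0.0142,0.001,0.0481],[0,-0.17,0],0.025],[[-0.014,0.001,0.0565],[0,-0.193,0],0.025],[[-0.0133,0.001,0.065],[0,-0.216,0],0.025],[[-0.0121,0.001,0.073],[0,-0.238,0],0.025],[[-0.0121,0.001,0.0735],[0,-0.238,0],0.025]]'
python3 -c "
from h import *
o=get_obs();print(o['moment'],o['contact_force']);flip('f2.json',[180],34,side=5,phis=(55.7,-3))"
```

```text
time: 30.68
tool_pos: [525.1, -41.1, 185.4]
tcp_rot: [3.139, 0.052, 1.543]
contact_force: [-0.0, -0.4, -0.7]
grip_width: 25.0
[-0.06982044 -0.11643347  0.02942364] [-0.01390469 -0.39450058 -0.73320617]
ball now [525.3 -50.1  13.5]
180 [-0.0033, 0.0008, 0.0007] [0.003, 0.0, 0.004]
```

```bash
python3 -m pendant '[[[0,0,0],[0,0,0],0.025],[[0,0,0],[0,0,0],0.04],[[0,0,0],[0,0,0],0.06],[[0,0,0],[0,0,0],0.06],[[0,0,0],[0,0,0],0.06],[[0,0,-0.03],[0,0,0],0.06],[[0.02,0,-0.07],[0,-0.1,0],0.06],[[0.05,0,-0.1],[0,-0.2,0],0.06],[[0.08,0,-0.12],[0,-0.25,0],0.06],[[0.08,0,-0.12],[0,-0.25,0],0.06]]'
python3 -c "
from h import *
c=capture('top');np.savez('top4.npz',**c);im=c['color'];hsv=cv2.cvtColor(im,cv2.COLOR_RGB2HSV);s=((im.min(2)>110)&(hsv[...,1]<50)).astype(np.uint8);blobs(c,s,(260,240,370,290),13,15)
c2=capture('scene');np.savez('scene4.npz',**c2)
cv2.imwrite('pics/w10.png',np.vstack([cv2.resize(im[230:290,250:410],(640,240)),cv2.resize(c2['color'][200:320,230:390],(640,360))])[...,::-1])"
```

```text
time: 31.52
tool_pos: [528.3, 48.7, 306.9]
tcp_rot: [3.127, 0.303, 1.542]
contact_force: [-0.6, 0.4, -0.7]
grip_width: 59.8
[275.9 244.3] [260, 240, 42, 14, 352] [571.4 126.2  13. ]
[340.4 246. ] [339, 240, 4, 14, 51] [568.1 -14.1  13. ]
[364.6 264.6] [358, 242, 12, 44, 327] [527.6 -66.4  13. ]
[299.9 270.7] [262, 244, 56, 46, 735] [513.9  73.4  13. ]
[327.5 264.8] [320, 252, 14, 23, 191] [526.8  13.8  13. ]
[348.3 265.3] [344, 263, 9, 6, 41] [525.9 -31.   13. ]
```

View pics/w10.png

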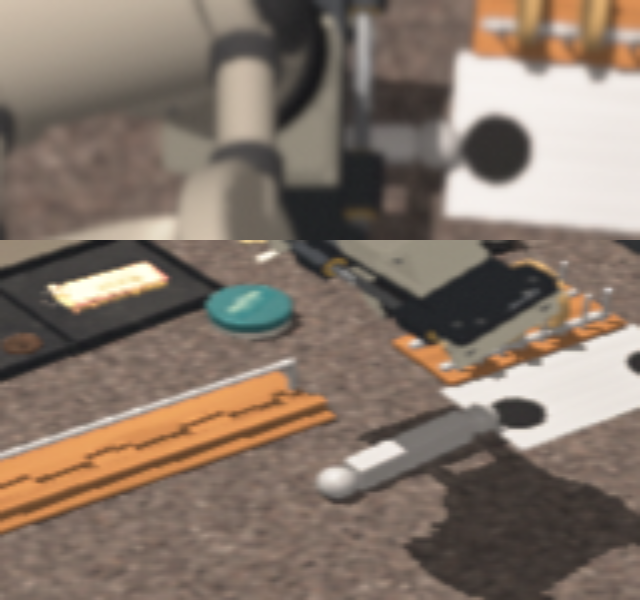

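```bash
python3 -c "
from h import *
c=dict(np.load('top4.npz'));s=dict(np.load('scene4.npz'))
print(ray(s,(314.5,280.7),13),ray(s,(349.5,259.3),13),ray(c,(358.75,266.3),13))
b=np.array([525.3,-51]);a=np.array([524.3,68]);d=b-a;go([*a,14.+40],RB(d,-15),170)"
```

```text
[519.72595759  66.83495503  13.        ] [522.84179157 -52.37710115  13.        ] [523.76015257 -53.62646808  13.        ]
t [0.0888, -0.0058, 0.0612] w [-0.003, 0.04, -0.035] rows>= 2.6
```

```bash
python3 -m pendant '[[[0.03,-0.002,0.01],[0,0.01,-0.01],0.06],[[0.06,-0.004,0.03],[0,0.02,-0.02],0.06],[[0.089,-0.006,0.06],[-0.003,0.04,-0.035],0.06],[[0.089,-0.006,0.06],[-0.003,0.04,-0.035],0.06],[[0.089,-0.006,0.06],[-0.003,0.04,-0.035],0.06],[[0.089,-0.006,0.06],[-0.003,0.04,-0.035],0.06]]'
python3 -c "
from h import *
c=capture('scene');cv2.imwrite('pics/x.png',c['color'][...,::-1])
b=np.array([525,-52]);a=np.array([523.3,67.5]);d=b-a;go([*a,14.],RB(d,-15),170)"
```

```text
time: 32.12
tool_pos: [524.2, 109.8, 218.3]
tcp_rot: [-3.139, 0.262, 1.576]
contact_force: [-0.0, -0.5, 0.5]
grip_width: 59.9
t [0.0123, -0.0017, 0.0391] w [-0.003, 0.0, -0.01] rows>= 1.0
```

```bash
python3 -m pendant '[[[0.006,-0.001,0.015],[0,0,0],0.06],[[0.012,-0.001,0.03],[0,0,0],0.06],[[0.0125,-0.001,0.0385],[0,0,0],0.06],[[0.0125,-0.001,0.0385],[0,0,0],0.06],[[0.0125,-0.001,0.0385],[0,0,0],0.045],[[0.0125,-0.001,0.0385],[0,0,0],0.025],[[0.0125,-0.001,0.0385],[0,0,0],0.025],[[0.0125,-0.001,0.0385],[0,0,0],0.025],[[0.0125,-0.001,0.0385],[0,0,0],0.025],[[0.0125,-0.001,0.0385],[0,0,0],0.025]]'
python3 -c "
from h import *
start('f3.json',np.array([525,-52])-[523.,67.5]);flip('f3.json',[3,7,12,18,24,30,36,42,48,54,60],35,phis=(-15,20))"
```

```text
time: 33.0
tool_pos: [522.8, 113.3, 178.2]
tcp_rot: [-3.14, 0.262, 1.577]
contact_force: [0.2, 1.0, -0.5]
grip_width: 26.8
off 171.00116124952996 ball [522.84676575  69.03442567  13.        ]
ball now [522.8  69.   13. ]
3 [-0.0041, -0.0007, -0.0059] [-0.004, 0.01, -0.01]
7 [-0.0101, -0.0007, -0.0135] [-0.004, 0.024, -0.01]
12 [-0.0182, -0.0006, -0.0227] [-0.004, 0.041, -0.01]
18 [-0.0291, -0.0006, -0.0331] [-0.004, 0.061, -0.01]
24 [-0.0411, -0.0005, -0.0427] [-0.004, 0.082, -0.01]
30 [-0.0541, -0.0004, -0.0514] [-0.004, 0.102, -0.01]
36 [-0.068, -0.0003, -0.0591] [-0.004, 0.122, -0.01]
42 [-0.0828, -0.0002, -0.0657] [-0.003, 0.143, -0.01]
48 [-0.0982, -0.0, -0.0712] [-0.003, 0.163, -0.011]
54 [-0.1142, 0.0001, -0.0754] [-0.003, 0.183, -0.011]
60 [-0.1307, 0.0003, -0.0783] [-0.003, 0.204, -0.011]
```

```bash
sed -i 's/d\*run+lat\*side\*k/d*run+lat*side*np.clip((th-90)\/90,0,1)/' h.py
python3 -m pendant '[[[0,0,0],[0,0,0],0.025],[[0,0,0],[0,0,0],0.025],[[-0.0041,0,-0.0059],[0,0.01,0],0.025],[[-0.0101,0,-0.0135],[0,0.024,0],0.025],[[-0.0182,0,-0.0227],[0,0.041,0],0.025],[[-0.0291,0,-0.0331],[0,0.061,0],0.025],[[-0.0411,0,-0.0427],[0,0.082,0],0.025],[[-0.0541,0,-0.0514],[0,0.102,0],0.025],[[-0.068,0,-0.0591],[0,0.122,0],0.025],[[-0.0828,0,-0.0657],[0,0.143,0],0.025]]'
python3 -c "
from h import *
o=get_obs();print(o['moment'],o['contact_force']);flip('f3.json',[42,48,54,60,66,72,78,84,90,96,102],36,phis=(-15,20),side=-14,yaw=-6)"
```

```text
time: 33.83
tool_pos: [522.9, 49.9, 263.6]
tcp_rot: [-3.139, 0.117, 1.577]
contact_force: [0.5, -1.2, -1.5]
grip_width: 24.8
[ 0.02430053 -0.07458349 -0.00684428] [ 0.53465701 -1.19160727 -1.52104793]
ball now [522.6  29.9  93.7]
42 [0.0003, 0.0003, 0.0005] [-0.004, -0.002, -0.01]
48 [-0.0142, 0.0004, -0.0072] [-0.003, 0.018, -0.01]
54 [-0.0295, 0.0005, -0.0136] [-0.003, 0.039, -0.01]
60 [-0.0454, 0.0006, -0.0189] [-0.003, 0.059, -0.01]
66 [-0.0619, 0.0009, -0.0229] [-0.002, 0.079, 0.0]
72 [-0.0787, 0.001, -0.0255] [-0.002, 0.1, 0.011]
78 [-0.0958, 0.0011, -0.0268] [-0.001, 0.12, 0.021]
84 [-0.113, 0.0011, -0.0267] [-0.001, 0.141, 0.031]
90 [-0.1302, 0.0011, -0.0252] [-0.001, 0.161, 0.042]
96 [-0.1472, 0.0001, -0.0224] [-0.001, 0.181, 0.052]
102 [-0.1639, -0.0011, -0.0182] [-0.001, 0.202, 0.063]
```

```bash
python3 -c "
from h import *
c=capture('scene');w=capture('wrist')['color'];t=capture('top')['color']
cv2.imwrite('pics/w11.png',np.vstack([np.hstack([cv2.resize(c['color'][190:310,270:430],(400,300)),cv2.resize(t[230:300,290:390],(400,300))]),cv2.resize(w[160:400,100:540],(800,300))])[...,::-1])"
```

```text
(no output)
```

View pics/w11.png

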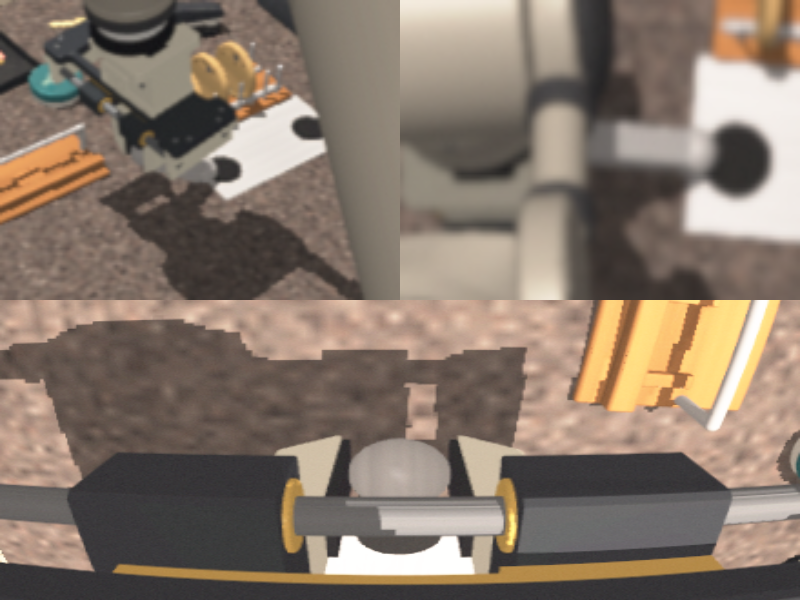

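```bash
python3 -c "
from h import *
s=dict(np.load('scene.npz'));t=dict(np.load('top.npz'))
for z in(13,20,28,35,42):print(z,ray(s,(352,258),z).round(1),ray(t,(368,265),z).round(1))"
```

```text
13 [522.4 -60.8  13. ] [526.6 -73.6  13. ]
20 [517.4 -55.5  20. ] [525.8 -73.1  20. ]
28 [511.6 -49.4  28. ] [524.7 -72.5  28. ]
35 [506.5 -44.2  35. ] [523.9 -71.9  35. ]
42 [501.4 -38.9  42. ] [523.  -71.4  42. ]
```

```bash
python3 -m pendant '[[[-0.0142,0,-0.0072],[0,0.018,-0.005],0.025],[[-0.0295,0,-0.0136],[0,0.039,-0.005],0.025],[[-0.0454,0.0005,-0.0189],[0,0.059,-0.005],0.025],[[-0.0619,0.001,-0.0229],[0,0.079,0],0.025],[[-0.0787,0.001,-0.0255],[0,0.1,0.011],0.025],[[-0.0958,0.001,-0.0268],[0,0.12,0.021],0.025],[[-0.113,0.001,-0.0267],[0,0.141,0.031],0.025],[[-0.1302,0.001,-0.0252],[0,0.161,0.042],0.025],[[-0.1472,0,-0.0224],[0,0.181,0.052],0.025],[[-0.1639,-0.001,-0.0182],[0,0.202,0.063],0.025]]'
python3 -c "
from h import *
o=get_obs();print(o['moment'],o['contact_force']);flip('f3.json',[102,108,114,120,126,132,138,144,150,156],36,phis=(-15,20),side=-14,yaw=-6)"
```

```text
time: 34.82
tool_pos: [523.6, -110.5, 300.8]
tcp_rot: [3.141, -0.083, 1.514]
contact_force: [0.7, -1.6, 5.1]
grip_width: 25.0
[-0.0981106  -0.04856223 -0.00795114] [ 0.72024541 -1.62052426  5.09545188]
ball now [524.6 -96.3 130.4]
102 [-0.0003, -0.0007, 0.0] [0.001, 0.002, -0.0]
108 [-0.0174, -0.0008, 0.0022] [-0.0, 0.022, 0.01]
114 [-0.0341, -0.0011, 0.0057] [-0.001, 0.042, 0.021]
120 [-0.0504, -0.0014, 0.0106] [-0.003, 0.063, 0.031]
126 [-0.0662, -0.0016, 0.0167] [-0.003, 0.083, 0.031]
132 [-0.0813, -0.0018, 0.024] [-0.004, 0.103, 0.031]
138 [-0.0956, -0.0021, 0.0324] [-0.004, 0.124, 0.031]
144 [-0.1089, -0.0025, 0.0418] [-0.004, 0.144, 0.031]
150 [-0.1213, -0.003, 0.0522] [-0.004, 0.164, 0.031]
156 [-0.1326, -0.0035, 0.0634] [-0.005, 0.185, 0.031]
```

```bash
python3 -m pendant '[[[-0.0174,-0.001,0.0022],[0,0.022,0.01],0.025],[[-0.0341,-0.001,0.0057],[0,0.042,0.021],0.025],[[-0.0504,-0.0014,0.0106],[-0.003,0.063,0.031],0.025],[[-0.0662,-0.0016,0.0167],[-0.003,0.083,0.031],0.025],[[-0.0813,-0.0018,0.024],[-0.004,0.103,0.031],0.025],[[-0.0956,-0.002,0.0324],[-0.004,0.124,0.031],0.025],[[-0.0956,-0.002,0.0324],[-0.004,0.124,0.031],0.025]]'
python3 -c "
from h import *
o=get_obs();print(o['moment'],o['contact_force']);flip('f3.json',[138,143,148,153,158,163,168,172,176,180],36,phis=(-15,20),side=-14,yaw=-6)"
```

```text
time: 35.4
tool_pos: [515.6, -204.4, 257.9]
tcp_rot: [-3.138, -0.207, 1.48]
contact_force: [0.1, -2.0, 0.2]
grip_width: 25.1
[-0.37537282 -0.1543807  -0.07587916] [ 0.14678245 -2.01826845  0.22920394]
ball now [ 518.1 -169.3   90.5]
138 [0.0022, 0.0005, -0.0024] [-0.003, -0.001, -0.003]
143 [-0.0099, 0.0006, 0.0039] [-0.003, 0.016, -0.003]
148 [-0.0214, 0.0006, 0.011] [-0.003, 0.033, -0.003]
153 [-0.0322, 0.0006, 0.0188] [-0.003, 0.05, -0.003]
158 [-0.0424, 0.0004, 0.0272] [-0.003, 0.067, -0.003]
163 [-0.0517, 0.0002, 0.0361] [-0.003, 0.084, -0.003]
168 [-0.0603, -0.0002, 0.0455] [-0.003, 0.101, -0.003]
172 [-0.0666, -0.0005, 0.0534] [-0.003, 0.115, -0.003]
176 [-0.0723, -0.0009, 0.0615] [-0.003, 0.128, -0.003]
180 [-0.0774, -0.0014, 0.0697] [-0.003, 0.142, -0.003]
```

```bash
python3 -m pendant '[[[-0.0099,0,0.0039],[0,0.016,0],0.025],[[-0.0214,0,0.011],[0,0.033,0],0.025],[[-0.0322,0,0.0188],[0,0.05,0],0.025],[[-0.0424,0,0.0272],[0,0.067,0],0.025],[[-0.0517,0,0.0361],[0,0.084,0],0.025],[[-0.0603,0,0.0455],[0,0.101,0],0.025],[[-0.0666,0,0.0534],[0,0.115,0],0.025],[[-0.0723,-0.001,0.0612],[0,0.128,0],0.025],[[-0.0774,-0.001,0.069],[0,0.142,0],0.025],[[-0.0774,-0.001,0.0695],[0,0.142,0],0.025]]'
python3 -c "
from h import *
o=get_obs();print(o['moment'],o['contact_force']);flip('f3.json',[180],36,phis=(-15,20),side=-14,yaw=-6)"
```

```text
time: 36.23
tool_pos: [508.9, -264.0, 174.2]
tcp_rot: [-3.137, -0.351, 1.48]
contact_force: [0.8, -1.2, -2.3]
grip_width: 24.7
[-0.43732534 -0.08638252 -0.0477421 ] [ 0.77973263 -1.24954962 -2.30703083]
ball now [ 513.5 -205.3   13.6]
180 [-0.0016, -0.0004, -0.0001] [-0.003, -0.002, -0.002]
```

```bash
python3 -m pendant '[[[-0.001,0,0.0007],[0,0,0],0.025],[[-0.001,0,0.0007],[0,0,0],0.03],[[-0.001,0,0.0007],[0,0,0],0.05],[[-0.001,0,0.0007],[0,0,0],0.05],[[-0.001,0,0.0007],[0,0,0],0.05],[[-0.001,0,0.0007],[0,0,0],0.05],[[-0.001,0,-0.03],[0,0,0],0.05],[[-0.001,0,-0.07],[0,0,0],0.05],[[-0.001,0,-0.11],[0,0,0],0.05],[[-0.001,0,-0.15],[0,0,0],0.05]]'
python3 -m pendant '[[[-0.03,-0.02,0],[0,-0.1,0],0.05],[[-0.06,-0.04,0],[0,-0.2,0],0.05],[[-0.1,-0.06,0],[0,-0.3,0],0.05],[[-0.13,-0.08,-0.01],[0,-0.34,0],0.05],[[-0.16,-0.1,-0.02],[0,-0.34,0],0.05],[[-0.19,-0.12,-0.03],[0,-0.34,0],0.05],[[-0.19,-0.15,-0.03],[0,-0.34,0],0.05],[[-0.19,-0.15,-0.03],[0,-0.34,0],0.05]]'
python3 -c "
from h import *
c=capture('top');np.savez('top5.npz',**c);im=c['color'];b=capture('scene')
np.savez('scene5.npz',**b)
cv2.imwrite('pics/w12.png',np.vstack([cv2.resize(im[205:305,340:460],(600,330)),cv2.resize(b['color'][190:280,300:430],(600,270))])[...,::-1])"
```

```text
time: 37.07
tool_pos: [504.7, -316.0, 318.6]
tcp_rot: [-3.139, -0.349, 1.482]
contact_force: [0.4, -0.8, -0.3]
grip_width: 49.5
time: 37.73
tool_pos: [334.4, -491.7, 279.7]
tcp_rot: [-3.137, -0.011, 1.478]
contact_force: [0.1, 0.0, 0.3]
grip_width: 50.2
```

View pics/w12.png

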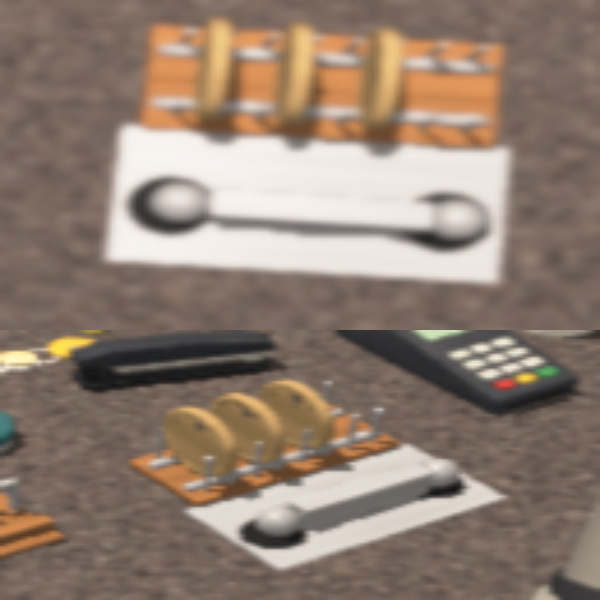

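```bash
python3 -c "
from h import *
c=dict(np.load('top5.npz'))
b=ray(c,(375.4,266.2),13);a=ray(c,(431.6,270.5),13);print(b,a,np.linalg.norm(a-b),np.linalg.norm(b[:2]-[524,-87.3]),np.linalg.norm(a[:2]-[513.5,-206.6]))
c0=dict(np.load('top.npz'))
for x0,y0,x1,y1 in((325,150,365,190),(475,285,505,320)):print(np.abs(c0['color'][y0:y1,x0:x1].astype(int)-c['color'][y0:y1,x0:x1]).mean())"
```

```text
[524.07551733 -89.61632491  13.        ] [ 515.06389342 -210.86499657   13.        ] 121.58309810304755 2.3175556007337605 4.542681846656446
0.5952083333333333
0.5692063492063492
```

```bash
for i in 1 2 3; do python3 -m pendant '[[[0,0,0],[0,0,0],0.05],[[0,0,0],[0,0,0],0.05],[[0,0,0],[0,0,0],0.05],[[0,0,0],[0,0,0],0.05],[[0,0,0],[0,0,0],0.05],[[0,0,0],[0,0,0],0.05],[[0,0,0],[0,0,0],0.05],[[0,0,0],[0,0,0],0.05],[[0,0,0],[0,0,0],0.05],[[0,0,0],[0,0,0],0.05]]' | head -1; done
python3 -c "
from h import *
c=dict(np.load('top5.npz'));n=capture('top')
d=np.abs(c['color'][205:305,340:460].astype(int)-n['color'][205:305,340:460]).mean();print(d)
if d<1.5: print(close_job())"
```

```text
time: 38.67
time: 39.5
time: 40.33
0.47169444444444447
the job is handed in; nothing more can be done
None
```

The job is handed in at about 40 s of the 210 s, and my last checks found everything in place. No verdict is reported.

- **Discs:** Three were in the stand. All now stand upright in the rack, in the gaps at y = +54, +18 and -18 mm.
- **Bar:** I stepped it end over end three times, pivoting on end_b, then end_a, then end_b. One ball stayed on the counter each time, and I laid the bar down gently.
- **Final position:** The last top view puts end_b about 2 mm from the left spot's middle and end_a about 5 mm from the right one's, against an allowed 18 mm. That view gave a ball spacing of 121.6 mm instead of 120, so those figures are good to about 2 mm.
- **Bystanders:** The pin tin and the thread spool look unchanged from the first picture. I saw no knock to the bar, and it had not moved after 2.5 s of waiting.
- **Disagreements:** The scene camera read about 3 mm lower in x than the top camera, and I went with the top camera. During the third step one top-view reading suggested end_b might be off the counter. The scene view, with that 3 mm offset allowed for, put it on the counter, and I took the top reading as a mistake of mine.

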